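# Box up the treats, open the safety-capped cleaner

### The arm

A 7-joint arm with a two-finger parallel gripper is mounted at the origin on the work surface. World frame = base frame: x ahead of the robot, y to its left, z up, the work surface at z = 0. Lengths are in m, angles in rad, forces in N, time in s.
With the tool pointing down it reaches from about 0.425 to 0.925 m from the base axis. Payload 6.8 kg.
Tool frame: the origin (TCP) lies midway between the tips of the shut fingers; the grasp point (between the pads) lies 19 mm behind it; x points along the fingers, z is the direction in which the jaws open and shut, and the axes are right-handed (so a half turn about x gives the same grasp; the last joint's range is limited). The gripper opens to 85 mm and grips with 20 to 120 N. Pads are 22 mm wide; open, the fingers measure 114 mm over their backs; the gripper's body (76 mm by 85 mm) begins 54 mm behind the grasp point. The pads swing forward as they close: fully open they stand 13 mm farther back than shut.
Start: joints at [-1.419, 0.477, 0.022, 1.555, -0.011, 1.109, -0.083], TCP at [0.173, 0.652, 0.231] pointing down, gripper open.
Joint ranges: [-2.96, 2.96], [-0.34, 2.1], [-1.41, 1.46], [0.24, 2.44], [-1.37, 4.51], [0.17, 1.92], [-2.96, 2.96]. Speed limits (rad/s): [2.39, 2.39, 3.14, 3.14, 3.14, 3.14, 3.14].

### API

Orientations are given as a unit quaternion [w, x, y, z].
In Python, from station import bot gives the robot as it stands. The module is installed in compiled form; this text tells all that it offers.
- The arm moves only by the shell command python3 -m jog 'ROWS' [FORCE]. ROWS is text: rows parted by semicolons, each of 7 numbers parted by spaces: the shift along the tool's x, y, z in mm, then the turn, a rotation vector about the tool's x, y, z in units of 6 degrees (1.0 is 6 degrees), then the finger opening in mm, from 0 to 85.4. A call has 1 to 5 rows; each row shifts and turns the commanded pose from where the row before left it, along the tool's axes as they then stand; what a row does not reach is not made up. A row lasts 1/10 s, in which the tool goes at most 50 mm and 8.59 degrees, less where a joint would pass 70% of its speed; a pose out of reach is approached as far as the arm can. A call with a gripper value outside its range is refused whole. The fingers move at their own pace and stop on an object; FORCE is the grip in N (left out, the last holds). Time passes only in rows, so rows that do not move let the fingers close. It gives the time, the measured TCP pose, the force and the opening at its end, in the units of the state.
- bot.get_obs(): the state, without advancing time (a new reading comes with each control period).
- bot.read_camera(name): name is "side" or "top"; returns (picture, depth): 420x560x3 uint8, red, green, blue; 420x560 float32, m along the optical axis (not along the pixel's ray), 0 where there is no reading.
- bot.calibration(name): a dict with "fx", "fy", "cx", "cy" (pixels), "T" (4x4, takes a point from camera to world coordinates). Camera axes: x right, y up, looking along -z (the intrinsics and any distortion apply to the point x, -y, -z); pixel columns grow to the right and rows downward; lengths in m; the calibration is good to about 2 mm. A picture is of the moment at which its call begins. calibration takes no time and is no camera call.
- bot.hand_in(): hands the job in, once; it reports no verdict.
The state is a dict: "t": time; "q": joint angles; "joint_vel": joint speeds; "joint_torque": joint torques, N m; "eef_pos": TCP position; "tool_rot": TCP orientation; "contact_force": force on the tool from outside, world axes, zero at the start; "torque": the same for the moment, N m; "gripper_width": opening from 0.0 (shut) to 1.0 (fully open).
Only numpy, scipy, OpenCV 4.12 (cv2) and the standard library are available. Lean on these libraries where they do the work, as an engineer would, in place of code of your own. Each camera call takes 0.05 s, during which the arm holds its last target.

### The job

Clear up after the cooking class so the table can be wiped down: set the blue-lidded carton squarely on the white-lidded one, then the red-lidded carton squarely on the blue one, edges flush. Then open the green cleaner jug: grip its red safety cap, press it down, twist it counterclockwise (seen from above) until it comes free, and lift it straight up a few centimetres clear of the jug. Finish while still holding the cap there, level above the jug's mouth; leave the glass, jar, bowl and loose lid where they are.

Things in the scene. Friction and masses are not known exactly. Their poses are not given: they have to be found in the camera images.
- box_white_c (a point): closed cardboard carton, 100 mm long (its x axis) x 60 mm wide (y) x 45 mm high (z), cardboard sides and a white lid, about 0.35 kg; the point is its centre, 22.5 mm above its underside. It is the foot of the column, stands loose on the table and stays there.
- box_blue_c (a point): closed cardboard carton, 100 mm long (its x axis) x 60 mm wide (y) x 45 mm high (z), cardboard sides and a blue lid, about 0.2 kg; the point is its centre, 22.5 mm above its underside. It goes on the white-lidded carton.
- box_red_c (a point): closed cardboard carton, 100 mm long (its x axis) x 60 mm wide (y) x 45 mm high (z), cardboard sides and a red lid, about 0.2 kg; the point is its centre, 22.5 mm above its underside. It goes on the blue-lidded carton, on top.
- cap_c (a point): red ribbed safety cap, 56 mm across, 34 mm high, 40 g, closed on the jug; grip it at any yaw. Point on its axis, 17 mm above its underside; z up; a white pointer on top runs along -x. Locked (turns a few degrees, lifts 1 mm, shifts sideways 2 mm) until pressed down 4 mm or more. Kept pressed it turns counterclockwise seen from above; at 60 to 90 degrees it lifts off (aim for 75; stop at 92)
- jug_seat (a point): green cleaner jug, body 94 mm across, blank white label, handle on its +x side, in a steel holder plate (150 x 110 x 4 mm) screwed down: immovable. Point on its axis 177 mm above the table, where the closed cap's centre is; x = the closed cap's x axis (within 3 degrees), z up. The shoulder below the cap is 139 mm above the table 32 mm from the axis, 118 mm high at 47 mm
- plunger (a joint): sprung grey seal in the jug's neck that the cap rests on: 0 with the cap at rest or off, grows in metres as the cap is pressed (bottoms at 0.0075). It pushes back with 4 N at first, 10 N at the bottom. The pressing may cease once the cap has turned 45 degrees
- tumbler_c (a point): amber glass tumbler, 60 mm across, 75 mm high, loose, to be left alone; the point is half-way up
- jar_c (a point): small glass jar with yellow lid, 48 mm across, 70 mm high, loose, to be left alone; the point is half-way up
- red_lid_c (a point): loose flat red lid lying on the table, 64 mm across, 12 mm high, to be left alone (it is not the safety cap); the point is half-way up
- bowl_c (a point): white ceramic bowl, 120 mm across, 50 mm high, loose, to be left alone; the point is half-way up

How it is judged:
By the outcome, as a careful person would: the job done as asked, in the order asked, and still so for the second after the job is handed in, while the arm keeps its last pose, push and grip.
It also fails if it takes over 64 s, if anything falls off the work surface, if the arm or the gripper's body presses on something with over 40 N, if the wrist force passes 120 N, or if a joint passes its speed limit or range.

## Working session

There is one attempt and no reset: what is moved stays moved. The work goes in short steps, Python scripts to look and compute and a shell command to move; the robot and the scene stay as the last step left them, time stands still between calls to the robot, and variables do not carry over. Pictures are saved under pics/ and viewed, and the job is handed in when it is done.

```bash
mkdir -p pics; ls; python3 - <<'E'
from station import bot
import cv2,numpy as np
for n in("top","side"):
    p,d=bot.read_camera(n); cv2.imwrite(f"pics/{n}0.png",p[:,:,::-1]); np.savez(f"{n}0.npz",p=p,d=d)
    c=bot.calibration(n); print(n,{k:(np.round(v,3).tolist() if k=="T" else v) for k,v in c.items()})
print(bot.get_obs())
E
```

```text
pics
top {'fx': 409.68254781562723, 'fy': 409.68254781562723, 'cx': 278.3459767119918, 'cy': 206.61319311484212, 'T': [[0.001, 0.997, -0.071, 0.464], [-1.0, 0.0, -0.006, -0.001], [-0.006, 0.071, 0.997, 1.216], [0.0, 0.0, 0.0, 1.0]]}
side {'fx': 532.0836482994886, 'fy': 532.0836482994886, 'cx': 283.84006687472476, 'cy': 208.28881641367525, 'T': [[-1.0, 0.008, -0.024, 0.48], [-0.022, -0.716, 0.698, 0.818], [-0.011, 0.698, 0.716, 0.992], [0.0, 0.0, 0.0, 1.0]]}
{'t': 0.1, 'q': array([-1.41910973,  0.47771599,  0.02231829,  1.55634821, -0.01151893,
        1.10930774, -0.08311001]), 'joint_vel': array([-0.00132977,  0.00075751, -0.00163935, -0.00177974, -0.00033606,
        0.00169603, -0.00034495]), 'joint_torque': array([ 4.30375934e-03, -5.97756565e+01,  1.61324020e+00, -2.81952167e+01,
        1.27101608e-02,  5.10278740e-03, -3.18201580e-05]), 'eef_pos': array([0.17324317, 0.65183417, 0.23042528]), 'tool_rot': array([ 0.56010438, -0.43141132,  0.56098926,  0.4306488 ]), 'contact_force': array([-0.88143687,  0.3605884 ,  0.14480095]), 'torque': array([0.00229759, 0.02372018, 0.03109133]), 'gripper_width': 1.001375729491842}
```

View pics/top0.png

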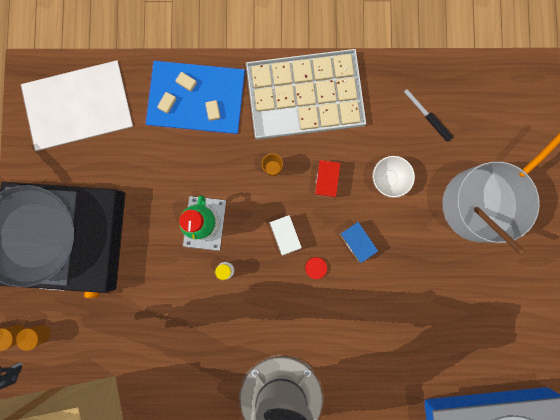

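View pics/side0.png

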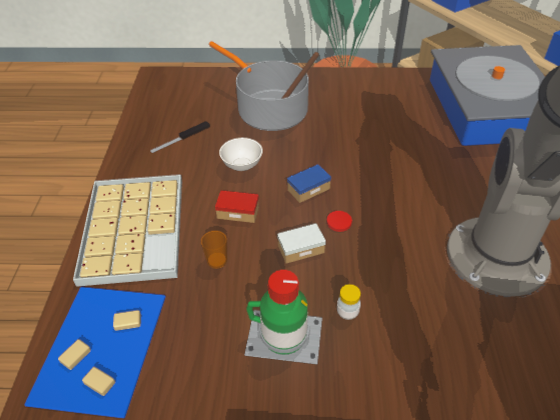

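The top view shows white at (285,235), blue at (359,242), red carton at (328,179), and the jug cap at (190,222) with its pointer toward the image bottom. The loose lid is at (316,268), jar (224,271), tumbler (272,164), bowl (394,177). In the side view the cap is at (283,284), white (302,243), blue (309,183) and red (237,206).

```bash
cat > h.py <<'E'
from station import bot
import cv2,numpy as np
from scipy.spatial.transform import Rotation as R
def cam(n,u,v,z):
    c=bot.calibration(n);u=np.atleast_1d(u).astype(float);v=np.atleast_1d(v).astype(float)
    d=np.stack([(u-c['cx'])/c['fx'],-(v-c['cy'])/c['fy'],-np.ones_like(u)],1)@c['T'][:3,:3].T
    o=c['T'][:3,3]; s=(z-o[2])/d[:,2]
    return o+d*s[:,None]
def cloud(n,d):
    c=bot.calibration(n);v,u=np.mgrid[:420,:560]
    P=np.stack([(u-c['cx'])/c['fx']*d,-(v-c['cy'])/c['fy']*d,-d],-1)
    return P@c['T'][:3,:3].T+c['T'][:3,3]
def masks(p):
    h=cv2.cvtColor(p,cv2.COLOR_RGB2HSV);H,S,V=[h[...,i].astype(int) for i in range(3)]
    return dict(red=((H<6)|(H>174))&(S>180)&(V>110),blue=(H>100)&(H<125)&(S>110)&(V>60),white=(S<40)&(V>170),yellow=(H>22)&(H<32)&(S>150)&(V>130),amber=(H>10)&(H<20)&(S>190)&(V>80),green=(H>55)&(H<85)&(S>120))
def blob(m,near,r=45):
    k,l,st,c=cv2.connectedComponentsWithStats(m.astype(np.uint8))
    b=[i for i in range(1,k) if st[i,4]>40 and np.hypot(*(c[i]-near))<r]
    i=min(b,key=lambda i:np.hypot(*(c[i]-near))); return l==i
def rect(n,m,z):
    cs,_=cv2.findContours(cv2.resize(m.astype(np.uint8),None,fx=4,fy=4,interpolation=cv2.INTER_LINEAR_EXACT) if 0 else m.astype(np.uint8),cv2.RETR_EXTERNAL,cv2.CHAIN_APPROX_NONE)
    c=max(cs,key=cv2.contourArea)[:,0,:]
    P=cam(n,c[:,0],c[:,1],z)[:,:2]
    (cx,cy),(w,h),a=cv2.minAreaRect((P*1000).astype(np.float32))
    if w<h: w,h,a=h,w,a+90
    a=(a+90)%180-90
    v,u=np.nonzero(m); q=cam(n,u,v,z)[:,:2]
    e=np.linalg.eigh(np.cov(q.T))[1][:,1]; ap=np.degrees(np.arctan2(e[1],e[0])); ap=(ap+90)%180-90
    return np.round([cx,cy,w,h,a,ap,*(q.mean(0)*1000)],1)
def st():
    o=bot.get_obs(); r=R.from_quat(np.roll(o['tool_rot'],-1)).as_matrix()
    print('t',round(o['t'],2),'p',np.round(o['eef_pos']*1000,1),'q',np.round(o['q'],2),'F',np.round(o['contact_force'],1),'w',round(o['gripper_width'],3)); print(np.round(r,3)); return o,r
E
python3 - <<'E'
from h import *
seeds=dict(top=dict(white=(285,235),blue=(359,242),red=(328,179)),side=dict(white=(302,240),blue=(309,180),red=(237,202)))
for n in("top","side"):
    f=np.load(n+"0.npz");p,d=f['p'],f['d'];M=masks(p);C=cloud(n,d)
    for k,s in seeds[n].items():
        b=blob(M[k],s); print(n,k,b.sum(),rect(n,b,.045),'depth med',np.round(np.median(C[b],0)*1000,1))
    for k,c,s,z in(("cap","red",(190,222) if n=="top" else(283,284),.194),("lid","red",(316,268) if n=="top" else (339,220),.012),("jar","yellow",(224,271)if n=="top" else (350,293),.07),("tumbler","amber",(272,164) if n=="top" else (214,250),.075),("bowl","white",(394,177) if n=="top" else (241,155),.05)):
        try:
            b=blob(M[c],s); print(n,k,b.sum(),rect(n,b,z),np.round(np.median(C[b],0)*1000,1),np.round(np.percentile(C[b][:,2],[5,95])*1000))
        except Exception as e: print(n,k,e)
st()
E
```

```text
top white 733 [467.5 -13.5  99.6  59.7  20.5  20.5 467.2 -13.6] depth med [466.3 -13.1  44.8]
top blue 743 [ 447.1 -223.4   99.4   60.    34.    33.7  447.1 -223.4] depth med [ 446.6 -223.5   44.9]
top red 736 [ 630.  -135.1  101.    60.7   -7.8   -7.6  629.8 -135.2] depth med [ 629.9 -134.7   44.8]
top cap 374 [502.  224.6  57.7  52.5 -90.   74.  503.1 223.7] [503.2 222.1 193.4] [186. 196.]
top lid 389 [ 372.  -102.2   61.2   60.8   89.8   54.8  371.5 -102.9] [ 370.8 -103.6   11.5] [ 7. 16.]
top jar 195 [365.1 160.7  42.8  39.3 -45.  -55.5 364.7 160.7] [363.8 161.4  69.6] [65. 73.]
top tumbler 370 [666.2  23.1  60.2  57.9  44.8   5.3 665.7  23.9] [674.9  25.2  23.8] [ 1. 76.]
top bowl 1344 [ 635.3 -323.7  117.5  115.5   90.    87.6  635.  -323.6] [ 639.  -332.4   21.6] [ 3. 50.]
side white 938 [467.3  -6.9 100.3  69.1  20.2  21.1 468.   -6. ] depth med [468.8  -6.9  43.2]
side blue 685 [ 448.  -215.3  104.6   69.3   34.1   36.6  448.7 -215.1] depth med [ 448.  -217.3   43.2]
side red 788 [ 632.1 -128.1  101.3   70.2   -8.    -9.3  631.9 -127.3] depth med [ 632.2 -128.9   43.1]
side cap 795 [503.8 238.8  73.9  55.5 -89.2 -83.5 504.7 239.3] [505.4 238.6 191.7] [167. 195.]
side lid 418 [372.9 -95.8  69.3  60.5  88.   85.8 373.  -96.5] [373.  -98.   10.1] [ 3. 13.]
side jar 333 [366.9 166.9  50.7  41.7  87.1  81.4 367.5 166.8] [367.4 165.6  68. ] [59. 71.]
side tumbler 698 [666.2  51.8 107.4  57.  -84.4 -77.7 662.1  49.9] [667.3  34.6  49.3] [11. 74.]
side bowl 946 [ 636.4 -320.7  118.5  116.1   59.4  -85.6  636.2 -318.6] [ 640.5 -350.8   26.2] [ 3. 49.]
t 0.1 p [173.2 651.8 230.4] q [-1.42  0.48  0.02  1.56 -0.01  1.11 -0.08] F [-0.9  0.4  0.1] w 1.001
[[-0.    -0.966  0.257]
 [-0.002  0.257  0.966]
 [-1.    -0.    -0.002]]
```

```bash
cat >> h.py <<'E'
def plan(x,y,z,jaw,n,ramp=2,cyl=False,op=85,start=None):
    """print rows from the measured pose to TCP x,y,z (mm), jaw azimuth deg (mod 180, nearest unless big), tool down"""
    o=bot.get_obs(); r=R.from_quat(np.roll(o['tool_rot'],-1)); p=o['eef_pos']*1000
    m=r.as_matrix(); ja=np.degrees(np.arctan2(m[1,2],m[0,2]))
    w=np.ones(n); 
    for i in range(min(ramp,n//2)): w[i]=w[-1-i]=(i+1)/(ramp+1)
    s=np.cumsum(w)/w.sum(); rows=[];P=p.copy();Q=r
    a0,a1=np.arctan2(p[1],p[0]),np.arctan2(y,x);r0,r1=np.hypot(*p[:2]),np.hypot(x,y)
    for k in s:
        if cyl: a=a0+(a1-a0)*k;rr=r0+(r1-r0)*k;T=np.array([rr*np.cos(a),rr*np.sin(a),p[2]+(z-p[2])*k])
        else: T=p+(np.array([x,y,z])-p)*k
        j=np.radians(ja+(jaw-ja)*k); tz=np.array([np.cos(j),np.sin(j),0]);tx=np.array([0,0,-1.]);ty=np.cross(tz,tx)
        q1=R.from_matrix(np.stack([tx,ty,tz],1)); dT=np.round(Q.inv().apply(T-P),0 if n>3 else 1); dv=np.round(np.degrees((Q.inv()*q1).as_rotvec())/6,2)
        rows.append(' '.join(f'{v:g}' for v in [*(dT+0.),*(dv+0.),op])); P=P+Q.apply(dT); Q=Q*R.from_rotvec(np.radians(dv*6))
        if np.linalg.norm(dT)>50 or np.linalg.norm(dv)>1.43: print('TOO FAST',rows[-1])
    for i in range(0,n,5): print("'"+';'.join(rows[i:i+5])+"'")
    print('end',np.round(P,1))
E
python3 - <<'E'
from h import *
f=np.load("top0.npz");C=cloud("top",f['d'])
ok=f['d']>0
for y0 in range(0,900,100):
    print(y0,[int(np.nanmax(np.where(ok&(C[...,0]>x/1000)&(C[...,0]<x/1000+.1)&(C[...,1]>y0/1000)&(C[...,1]<y0/1000+.1),C[...,2],0))*1000) for x in range(0,900,100)])
plan(447,-223,265,-56.1,22,cyl=True)
E
```

```text
0 [312, 16, 7, 8, 51, 49, 77, 29, 28]
100 [19, 8, 6, 75, 190, 194, 8, 13, 31]
200 [7, 7, 8, 7, 198, 198, 7, 12, 31]
300 [6, 8, 7, 6, 6, 6, 6, 12, 31]
400 [223, 6, 8, 79, 80, 81, 6, 11, 12]
500 [225, 344, 61, 134, 136, 136, 77, 11, 12]
600 [220, 311, 76, 137, 102, 136, 79, 13, 12]
700 [158, 75, 74, 134, 102, 135, 78, 10, 11]
800 [3, 4, 5, 4, 0, 0, 4, 5, 6]
TOO FAST -1 -59 -10 1.1 0 0 85
TOO FAST -2 -58 -8 1.09 0 0 85
TOO FAST -2 -57 -7 1.09 0 0 85
TOO FAST -2 -57 -5 1.1 0 0 85
TOO FAST -1 -56 -4 1.09 0 0 85
TOO FAST -2 -55 -3 1.09 0 0 85
TOO FAST -2 -55 -1 1.1 0 0 85
TOO FAST -2 -54 0 1.09 0 0 85
TOO FAST -1 -53 1 1.09 0 0 85
TOO FAST -2 -52 2 1.1 0 0 85
TOO FAST -2 -52 4 1.09 0 0 85
TOO FAST -2 -51 5 1.1 0 0 85
'-1 -20 -3 0.36 -0.02 0 85;-1 -39 -7 0.73 0 0 85;-1 -59 -10 1.1 0 0 85;-2 -58 -8 1.09 0 0 85;-2 -57 -7 1.09 0 0 85'
'-2 -57 -5 1.1 0 0 85;-1 -56 -4 1.09 0 0 85;-2 -55 -3 1.09 0 0 85;-2 -55 -1 1.1 0 0 85;-2 -54 0 1.09 0 0 85'
'-1 -53 1 1.09 0 0 85;-2 -52 2 1.1 0 0 85;-2 -52 4 1.09 0 0 85;-2 -51 5 1.1 0 0 85;-1 -49 5 1.09 0 0 85'
'-2 -49 7 1.09 0 0 85;-2 -48 8 1.1 0 0 85;-2 -47 9 1.09 0 0 85;-1 -46 10 1.09 0 0 85;-2 -45 10 1.1 0 0 85'
'-1 -30 8 0.72 0 0 85;-1 -14 5 0.37 0 0 85'
end [ 447.2 -223.3  265.2]
```

```bash
python3 -m jog '-15 0 0 0 0 0 85;-15 0 0 0 0 0 85' 40; python3 - <<'E'
from h import *
plan(447,-223,265,-56.1,30,cyl=True)
E
```

```text
t: 0.3
eef_pos: [0.1734, 0.6522, 0.2621]
tool_rot: [0.56, -0.431, 0.561, 0.431]
contact_force: [-0.1, 0.9, -0.1]
gripper_width: 0.998
'0 -14 -2 0.26 -0.01 0 85;0 -28 -5 0.52 0 0 85;0 -43 -7 0.78 0 0 85;0 -41 -6 0.78 0 0 85;0 -42 -5 0.78 0 0 85'
'-1 -41 -5 0.79 0 0 85;0 -41 -3 0.78 0 0 85;0 -40 -3 0.78 0 0 85;0 -41 -3 0.78 0 0 85;0 -39 -1 0.78 0 0 85'
'0 -40 -1 0.78 0 0 85;0 -39 -1 0.78 0 0 85;0 -39 1 0.78 0 0 85;0 -38 1 0.78 0 0 85;0 -38 1 0.78 0 0 85'
'-1 -37 2 0.79 0 0 85;0 -37 3 0.78 0 0 85;0 -37 4 0.78 0 0 85;0 -36 4 0.78 0 0 85;0 -36 4 0.78 0 0 85'
'0 -35 5 0.78 0 0 85;0 -35 6 0.78 0 0 85;0 -34 6 0.78 0 0 85;0 -34 6 0.78 0 0 85;-1 -33 7 0.78 0 0 85'
'0 -33 8 0.79 0 0 85;0 -32 7 0.78 0 0 85;0 -32 9 0.78 0 0 85;0 -21 6 0.52 0 0 85;0 -10 3 0.26 0 0 85'
end [ 446.9 -223.   265. ]
```

```bash
python3 -m jog '0 -14 -2 0.26 -0.01 0 85;0 -28 -5 0.52 0 0 85;0 -43 -7 0.78 0 0 85;0 -41 -6 0.78 0 0 85;0 -42 -5 0.78 0 0 85'
python3 -m jog '-1 -41 -5 0.79 0 0 85;0 -41 -3 0.78 0 0 85;0 -40 -3 0.78 0 0 85;0 -41 -3 0.78 0 0 85;0 -39 -1 0.78 0 0 85'
```

```text
t: 0.8
eef_pos: [0.3235, 0.5629, 0.2609]
tool_rot: [0.625, -0.332, 0.624, 0.331]
contact_force: [0.1, 0.3, 1.0]
gripper_width: 0.995
t: 1.3
eef_pos: [0.4596, 0.4133, 0.2619]
tool_rot: [0.679, -0.197, 0.679, 0.197]
contact_force: [0.8, -0.1, -0.0]
gripper_width: 0.996
```

```bash
python3 -m jog '0 -40 -1 0.78 0 0 85;0 -39 -1 0.78 0 0 85;0 -39 1 0.78 0 0 85;0 -38 1 0.78 0 0 85;0 -38 1 0.78 0 0 85'
python3 -m jog '-1 -37 2 0.79 0 0 85;0 -37 3 0.78 0 0 85;0 -37 4 0.78 0 0 85;0 -36 4 0.78 0 0 85;0 -36 4 0.78 0 0 85'
python3 -m jog '0 -35 5 0.78 0 0 85;0 -35 6 0.78 0 0 85;0 -34 6 0.78 0 0 85;0 -34 6 0.78 0 0 85;-1 -33 7 0.78 0 0 85'
python3 -m jog '0 -33 8 0.79 0 0 85;0 -32 7 0.78 0 0 85;0 -32 9 0.78 0 0 85;0 -21 6 0.52 0 0 85;0 -10 3 0.26 0 0 85'
python3 -m jog '0 0 0 0 0 0 85'
python3 - <<'E'
from h import *
st(); plan(447,-223,80,-56.1,6)
E
```

```text
t: 1.8
eef_pos: [0.5365, 0.2367, 0.2618]
tool_rot: [0.705, -0.055, 0.705, 0.055]
contact_force: [0.3, 0.9, 0.2]
gripper_width: 0.994
t: 2.3
eef_pos: [0.5523, 0.0546, 0.2626]
tool_rot: [0.702, 0.089, 0.701, -0.089]
contact_force: [0.8, 0.1, 0.3]
gripper_width: 0.993
t: 2.8
eef_pos: [0.5112, -0.1131, 0.2634]
tool_rot: [0.669, 0.23, 0.669, -0.229]
contact_force: [0.4, -0.3, -0.1]
gripper_width: 0.992
t: 3.3
eef_pos: [0.4445, -0.2258, 0.2634]
tool_rot: [0.622, 0.335, 0.623, -0.335]
contact_force: [0.5, 0.3, 0.3]
gripper_width: 0.999
t: 3.4
eef_pos: [0.4458, -0.2241, 0.2634]
tool_rot: [0.623, 0.334, 0.624, -0.333]
contact_force: [-0.4, -0.2, -0.3]
gripper_width: 0.993
t 3.4 p [ 445.8 -224.1  263.4] q [-0.4   0.19  0.86  1.97 -0.17  1.05 -0.45] F [-0.4 -0.2 -0.3] w 0.993
[[ 0.     0.832  0.555]
 [ 0.001  0.555 -0.832]
 [-1.     0.001 -0.001]]
'15 0 0 0 -0.01 -0.01 85;31 0 0 -0.01 0 0 85;46 1 0 -0.01 0 0 85;46 0 0 -0.01 0 0 85;30 0 0 0 0 0 85'
'15 1 0 -0.01 0 0 85'
end [ 447.5 -223.    80.4]
```

```bash
python3 -m jog '15 1 0 0 0 0 85;31 0 0 0 0 0 85;46 1 0 0 0 0 85;46 0 0 0 0 0 85;30 0 0 0 0 0 85'
python3 -m jog '15 0 0 0 0 0 85;0 0 0 0 0 0 85'
python3 - <<'E'
from h import *
st(); plan(447,-223,4,-56.1,6)
p,d=bot.read_camera("side"); cv2.imwrite("pics/s1.png",p[:,:,::-1])
E
```

```text
t: 3.9
eef_pos: [0.4485, -0.2192, 0.0923]
tool_rot: [0.623, 0.332, 0.626, -0.331]
contact_force: [-0.2, -0.2, 0.1]
gripper_width: 0.996
t: 4.1
eef_pos: [0.4483, -0.2203, 0.079]
tool_rot: [0.623, 0.332, 0.626, -0.332]
contact_force: [0.8, -0.4, -0.6]
gripper_width: 0.995
t 4.1 p [ 448.3 -220.3   79. ] q [-0.19  0.49  0.67  2.13 -0.48  0.68 -0.18] F [ 0.8 -0.4 -0.6] w 0.995
[[-0.003  0.829  0.559]
 [ 0.002  0.559 -0.829]
 [-1.    -0.001 -0.003]]
'6 0 0 0 -0.03 0.01 85;13 -1 0 0 0 0 85;18 0 1 0.01 0 0 85;19 -1 0 0 0 0 85;13 0 0 0.01 0 0 85'
'6 -1 1 0 0 0 85'
end [ 446.9 -223.6    4. ]
```

View pics/s1.png

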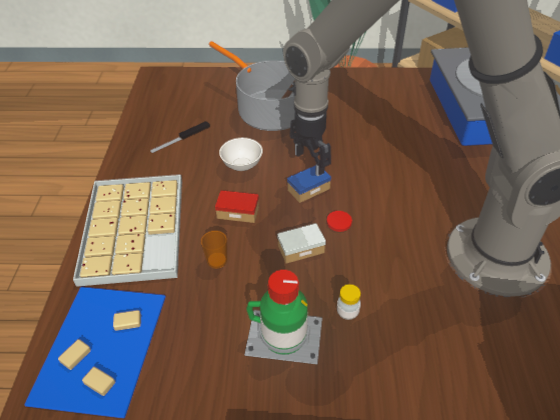

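The gripper stands over the blue carton at (312,170) with its fingers either side. I'm lowering it.

```bash
python3 -m jog '6 0 0 0 -0.03 0 85;13 -1 0 0 0 0 85;18 0 1 0.01 0 0 85;19 -1 1 0 0 0 85;13 0 0 0 0 0 85'
python3 -m jog '6 -1 1 0 0 0 85;0 0 0 0 0 0 85'
python3 - <<'E'
from h import *
st(); plan(447,-223,4,-56.1,2)
E
```

```text
t: 4.65
eef_pos: [0.4483, -0.2243, 0.0106]
tool_rot: [0.625, 0.333, 0.623, -0.333]
contact_force: [0.5, 0.0, 0.3]
gripper_width: 0.994
t: 4.85
eef_pos: [0.4477, -0.226, 0.005]
tool_rot: [0.624, 0.333, 0.623, -0.333]
contact_force: [-0.2, 0.8, 0.1]
gripper_width: 0.998
t 4.85 p [ 447.7 -226.     5. ] q [-0.07  0.61  0.53  2.15 -0.61  0.53 -0.06] F [-0.2  0.8  0.1] w 0.998
[[ 0.001  0.831  0.556]
 [-0.001  0.556 -0.831]
 [-1.     0.     0.002]]
'0.5 0.5 -1.4 -0.01 0.02 0 85;0.5 0.6 -1.5 0 0 0 85'
end [ 447. -223.    4.]
```

Correct, then close gently.

```bash
python3 -m jog '0.5 0.5 -1.5 0 0 0 85;0.5 0.5 -1.5 0 0 0 85;0 0 0 0 0 0 70;0 0 0 0 0 0 64;0 0 0 0 0 0 60' 30
python3 -m jog '0 0 0 0 0 0 55;0 0 0 0 0 0 50;0 0 0 0 0 0 40;0 0 0 0 0 0 40' 40
python3 - <<'E'
from h import *
st()
E
```

```text
t: 5.35
eef_pos: [0.4476, -0.2229, 0.0048]
tool_rot: [0.625, 0.333, 0.623, -0.333]
contact_force: [0.0, 0.0, 2.3]
gripper_width: 0.707
t: 5.75
eef_pos: [0.4476, -0.223, 0.005]
tool_rot: [0.625, 0.333, 0.623, -0.333]
contact_force: [-0.8, 0.9, 5.1]
gripper_width: 0.702
t 5.75 p [ 447.6 -223.     5. ] q [-0.08  0.61  0.53  2.15 -0.61  0.52 -0.07] F [-0.8  0.9  5.1] w 0.702
[[ 0.003  0.831  0.557]
 [-0.002  0.557 -0.831]
 [-1.     0.002  0.003]]
```

```bash
python3 -m jog '-5 0 0 0 0 0 40;-20 0 0 0 0 0 40;-35 0 0 0 0 0 40;-25 0 0 0 0 0 40;-10 0 0 0 0 0 40'
python3 -m jog '0 0 0 0 0 0 40'
python3 - <<'E'
from h import *
st(); plan(468,-13.3,100,-69.5,10,op=40)
E
```

```text
t: 6.25
eef_pos: [0.4476, -0.223, 0.1014]
tool_rot: [0.626, 0.333, 0.622, -0.333]
contact_force: [0.3, 0.8, -3.3]
gripper_width: 0.698
t: 6.35
eef_pos: [0.4476, -0.2225, 0.1003]
tool_rot: [0.625, 0.333, 0.622, -0.333]
contact_force: [0.2, -0.3, -3.7]
gripper_width: 0.697
t 6.35 p [ 447.6 -222.5  100.3] q [-0.23  0.45  0.71  2.12 -0.45  0.71 -0.2 ] F [ 0.2 -0.3 -3.7] w 0.697
[[ 0.004  0.83   0.557]
 [-0.002  0.557 -0.83 ]
 [-1.     0.002  0.004]]
'0 6 -7 0.09 0.04 -0.02 40;0 11 -13 0.19 0 0 40;0 16 -21 0.28 0 0 40;0 15 -21 0.27 0 0 40;0 15 -22 0.28 0 0 40'
'0 14 -22 0.28 -0.01 0 40;0 14 -23 0.28 0 0 40;0 13 -23 0.28 0 0 40;0 8 -15 0.18 0 0 40;0 4 -8 0.1 0 0 40'
end [468.2 -13.1 100.3]
```

```bash
python3 -m jog '0 6 -7 0.09 0.04 -0.02 40;0 11 -13 0.19 0 0 40;0 16 -21 0.28 0 0 40;0 15 -21 0.27 0 0 40;0 15 -22 0.28 0 0 40'
python3 -m jog '0 14 -22 0.28 -0.01 0 40;0 14 -23 0.28 0 0 40;0 13 -23 0.28 0 0 40;0 8 -15 0.18 0 0 40;0 4 -8 0.1 0 0 40'
python3 -m jog '0 0 0 0 0 0 40;0 0 0 0 0 0 40'
python3 - <<'E'
from h import *
st(); plan(468,-13.3,62,-69.5,4,op=40)
E
```

```text
t: 6.85
eef_pos: [0.4561, -0.1163, 0.0981]
tool_rot: [0.601, 0.368, 0.605, -0.37]
contact_force: [0.0, 0.3, -3.9]
gripper_width: 0.7
t: 7.35
eef_pos: [0.4667, -0.0109, 0.0981]
tool_rot: [0.58, 0.402, 0.582, -0.404]
contact_force: [1.4, -1.4, -3.1]
gripper_width: 0.695
t: 7.55
eef_pos: [0.4671, -0.0139, 0.0991]
tool_rot: [0.58, 0.403, 0.581, -0.404]
contact_force: [-0.0, -0.9, -2.8]
gripper_width: 0.694
t 7.55 p [467.1 -13.9  99.1] q [-0.75  0.43  0.8   2.19 -0.48  0.7  -0.83] F [-0.  -0.9 -2.8] w 0.694
[[-0.003  0.937  0.349]
 [-0.001  0.349 -0.937]
 [-1.    -0.003  0.   ]]
'6 0 0 0 0 0.03 40;13 1 0 -0.01 0 0 40;12 0 0 0 0 0 40;6 0 0 0 0 0 40'
end [468.  -13.5  62.1]
```

```bash
python3 -m jog '6 0 0 0 0 0.03 40;13 1 0 -0.01 0 0 40;12 0 0 0 0 0 40;6 0 0 0 0 0 40;0 0 0 0 0 0 40'
python3 - <<'E'
from h import *
st()
p,d=bot.read_camera("side"); cv2.imwrite("pics/s2.png",cv2.resize(p[150:300,200:400,::-1],None,fx=4,fy=4))
p,d=bot.read_camera("top"); cv2.imwrite("pics/t2.png",cv2.resize(p[170:310,190:390,::-1],None,fx=4,fy=4))
E
```

```text
t: 8.05
eef_pos: [0.4677, -0.0133, 0.0613]
tool_rot: [0.581, 0.403, 0.581, -0.403]
contact_force: [0.5, 0.1, -2.7]
gripper_width: 0.7
t 8.05 p [467.7 -13.3  61.3] q [-0.67  0.5   0.71  2.21 -0.57  0.62 -0.76] F [ 0.5  0.1 -2.7] w 0.7
[[-0.001  0.937  0.35 ]
 [ 0.     0.35  -0.937]
 [-1.    -0.001 -0.001]]
```

View pics/s2.png

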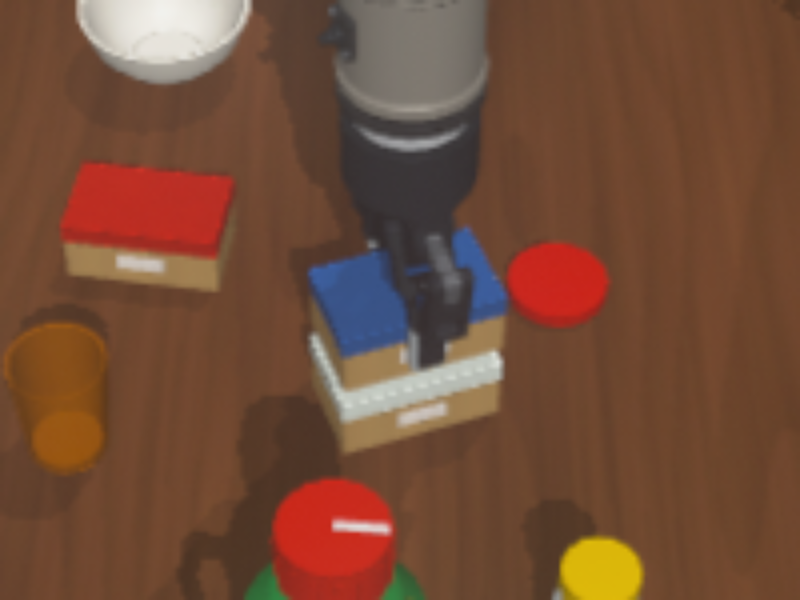

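View pics/t2.png

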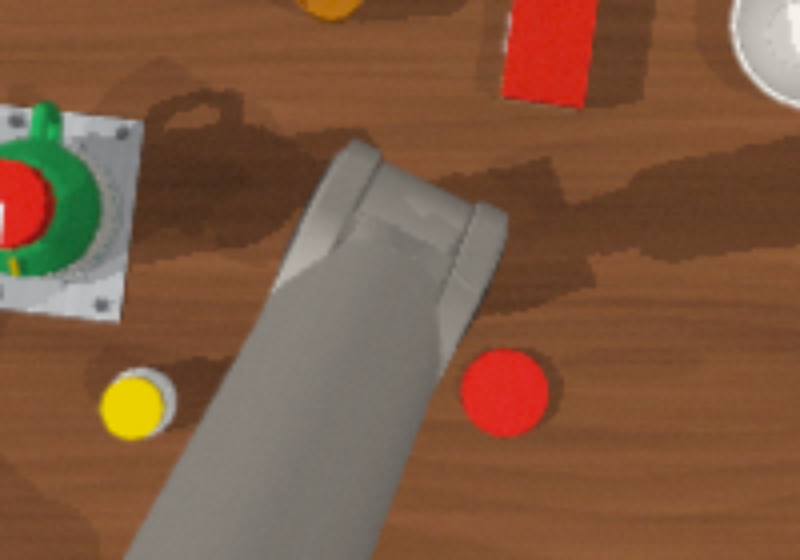

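In the side crop the blue carton (405,300) sits aligned just above the white one (415,400). The arm hides the stack in the top view. I'm lowering it.

```bash
python3 -m jog '4 0 0 0 0 0 40;4 0 0 0 0 0 40;2 0 0 0 0 0 40;0 0 0 0 0 0 40'; python3 -m jog '1 0 0 0 0 0 40;0 0 0 0 0 0 40'
```

```text
t: 8.55
eef_pos: [0.4685, -0.0127, 0.0523]
tool_rot: [0.581, 0.403, 0.581, -0.403]
contact_force: [-0.9, -0.5, -3.2]
gripper_width: 0.697
t: 8.75
eef_pos: [0.4687, -0.0128, 0.0515]
tool_rot: [0.581, 0.404, 0.581, -0.402]
contact_force: [-0.0, 0.1, -2.9]
gripper_width: 0.698
```

```bash
python3 -m jog '1 -0.8 0.2 0 0 0 40;0 0 0 0 0 0 40'; python3 -m jog '1 0 0 0 0 0 40;0 0 0 0 0 0 40'
```

```text
t: 8.95
eef_pos: [0.4678, -0.0133, 0.0505]
tool_rot: [0.581, 0.404, 0.581, -0.402]
contact_force: [-0.6, 0.3, -3.2]
gripper_width: 0.696
t: 9.15
eef_pos: [0.468, -0.0133, 0.0501]
tool_rot: [0.581, 0.404, 0.581, -0.402]
contact_force: [-3.4, 0.1, 9.7]
gripper_width: 0.696
```

```bash
python3 -m jog '-0.7 0 0 0 0 0 40;0 0 0 0 0 0 62;0 0 0 0 0 0 66;0 0 0 0 0 0 75;0 0 0 0 0 0 85'; python3 -m jog '0 0 0 0 0 0 85;-15 0 0 0 0 0 85;-35 0 0 0 0 0 85;-40 0 0 0 0 0 85;-25 0 0 0 0 0 85'
python3 - <<'E'
from h import *
st(); plan(629.9,-135.1,155,-97.7,10)
E
```

```text
t: 9.65
eef_pos: [0.4681, -0.0132, 0.0502]
tool_rot: [0.581, 0.404, 0.581, -0.402]
contact_force: [0.2, 0.6, 0.3]
gripper_width: 0.995
t: 10.15
eef_pos: [0.4684, -0.0138, 0.1672]
tool_rot: [0.582, 0.404, 0.58, -0.402]
contact_force: [1.4, 0.6, 0.1]
gripper_width: 0.999
t 10.15 p [468.4 -13.8 167.2] q [-0.88  0.31  0.93  2.14 -0.34  0.83 -0.95] F [1.4 0.6 0.1] w 0.999
[[ 0.003  0.937  0.35 ]
 [ 0.001  0.35  -0.937]
 [-1.     0.003  0.   ]]
'1 5 7 0.2 0 -0.03 85;1 9 14 0.39 0 0 85;1 15 20 0.58 0 0 85;2 16 20 0.59 0 0 85;1 17 18 0.59 0 0 85'
'2 19 18 0.58 0 0 85;1 19 16 0.59 0 0 85;2 20 15 0.59 0 0 85;1 14 9 0.39 0 0 85;0 8 4 0.19 0 0 85'
end [ 630.2 -135.1  155.2]
```

```bash
python3 -m jog '1 5 7 0.2 0 -0.03 85;1 9 14 0.39 0 0 85;1 15 20 0.58 0 0 85;2 16 20 0.59 0 0 85;1 17 18 0.59 0 0 85'
python3 -m jog '2 19 18 0.58 0 0 85;1 19 16 0.59 0 0 85;2 20 15 0.59 0 0 85;1 14 9 0.39 0 0 85;0 8 4 0.19 0 0 85'
python3 -m jog '0 0 0 0 0 0 85;0 0 0 0 0 0 85'
python3 - <<'E'
from h import *
st(); plan(629.9,-135.1,70,-97.7,5)
p,d=bot.read_camera("top"); cv2.imwrite("pics/t3.png",cv2.resize(p[130:330,160:400,::-1],None,fx=3,fy=3))
np.savez("top3.npz",p=p,d=d)
M=masks(p)
try: b=blob(M['blue'],(288,236)); print(b.sum(),rect("top",b,.09),np.round(np.median(cloud("top",d)[b],0)*1000,1))
except Exception as e: print(e)
p,d=bot.read_camera("side"); cv2.imwrite("pics/s3.png",cv2.resize(p[130:330,200:440,::-1],None,fx=3,fy=3)); np.savez("side3.npz",p=p,d=d)
E
```

```text
t: 10.65
eef_pos: [0.5488, -0.0742, 0.158]
tool_rot: [0.526, 0.471, 0.527, -0.473]
contact_force: [0.6, 0.0, -0.4]
gripper_width: 0.993
t: 11.15
eef_pos: [0.63, -0.1358, 0.1515]
tool_rot: [-0.465, -0.532, -0.465, 0.534]
contact_force: [-1.5, 0.1, 0.5]
gripper_width: 0.993
t: 11.35
eef_pos: [0.629, -0.1342, 0.1524]
tool_rot: [-0.465, -0.531, -0.467, 0.533]
contact_force: [-0.1, 0.6, 0.0]
gripper_width: 0.995
t 11.35 p [ 629.  -134.2  152.4] q [-0.49  0.67  0.9   1.75 -0.61  1.03 -1.07] F [-0.1  0.6  0. ] w 0.995
[[-0.003  0.991 -0.132]
 [ 0.    -0.132 -0.991]
 [-1.    -0.003  0.   ]]
'9 0 0 0 0 0.03 85;18 0 0 0.01 0 0 85;28 1 1 0 0 0 85;18 0 0 0.01 0 0 85;9 0 0 0 0 0 85'
end [ 629.9 -135.3   70.4]
min() iterable argument is empty
```

View pics/t3.png

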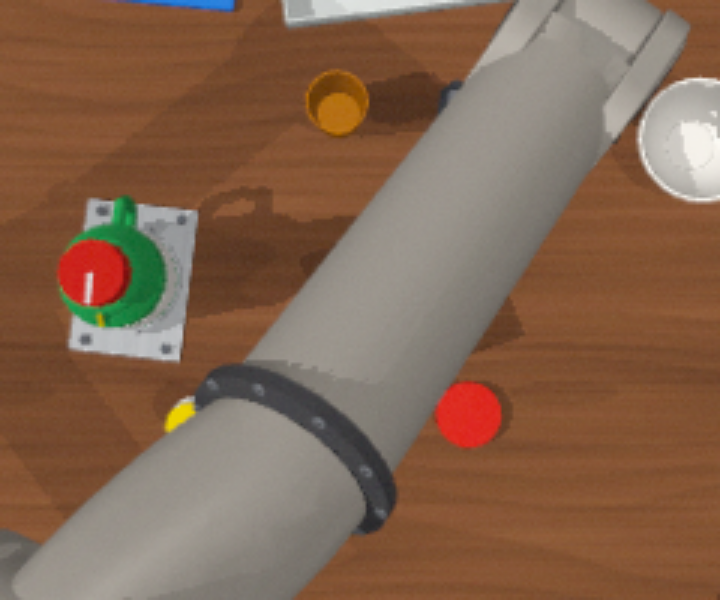

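View pics/s3.png

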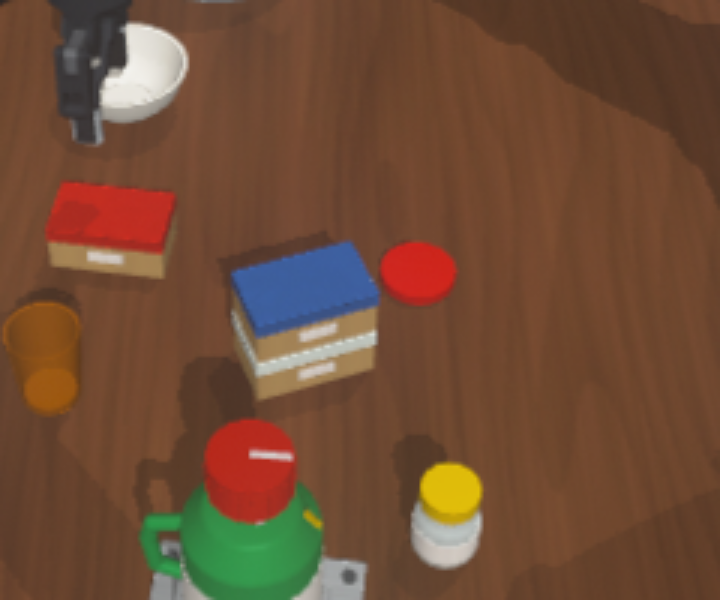

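```bash
python3 - <<'E'
from h import *
f=np.load("side3.npz");M=masks(f['p'])
b=blob(M['blue'],(302,226)); r=rect("side",b,.09);print(b.sum(),r)
f0=np.load("side0.npz");w=blob(masks(f0['p'])['white'],(302,240));print(rect("side",w,.045))
# corners of blue lid: approx quad of far/left edges: convex hull extents along box axes in world plane
for m,z,p in((b,.09,'blue'),(w,.045,'white')):
    v,u=np.nonzero(m);q=cam("side",u,v,z)[:,:2]*1000
    a=np.radians(20.5);e=np.array([[np.cos(a),np.sin(a)],[-np.sin(a),np.cos(a)]])
    s=q@e.T; print(p,'lx',np.percentile(s[:,0],[.5,99.5]).round(1),'ly(far)',np.percentile(s[:,1],[.5,99.5]).round(1))
E
```

```text
950 [468.3  -7.5 100.5  68.1  20.5  22.1 468.7  -6.9]
[467.3  -6.9 100.3  69.1  20.2  21.1 468.   -6. ]
blue lx [386.5 485.4] ly(far) [-204.8 -137.5]
white lx [386.3 484.9] ly(far) [-204.3 -135.8]
```

In the side crop the blue carton (305,290) sits flush on the white one (315,355). Rays agree within about 1 mm: blue (468.3,-7.5) against white (467.3,-6.9), on the same side-lid measure. The arm covers the stack from above. Next is the red carton.

```bash
python3 -m jog '9 0 0 0 0 0.03 85;18 0 0 0.01 0 0 85;28 1 1 0 0 0 85;18 0 0 0.01 0 0 85;9 0 0 0 0 0 85'
python3 -m jog '0 0 0 0 0 0 85'
python3 - <<'E'
from h import *
st(); plan(629.9,-135.1,4.5,-97.7,6)
E
```

```text
t: 11.95
eef_pos: [0.629, -0.135, 0.0682]
tool_rot: [-0.465, -0.532, -0.466, 0.533]
contact_force: [-0.7, -0.2, -0.0]
gripper_width: 0.998
t: 12.05
eef_pos: [0.6296, -0.1354, 0.0693]
tool_rot: [-0.465, -0.532, -0.465, 0.533]
contact_force: [-0.0, 0.3, 1.3]
gripper_width: 0.993
t 12.05 p [ 629.6 -135.4   69.3] q [-0.43  0.77  0.81  1.79 -0.7   0.89 -1.01] F [-0.   0.3  1.3] w 0.993
[[-0.001  0.991 -0.135]
 [-0.    -0.135 -0.991]
 [-1.    -0.001  0.   ]]
'5 0 0 0 0 0.01 85;11 0 0 0 0 0 85;16 0 0 0 0 0 85;17 0 0 -0.01 0 0 85;10 0 0 0 0 0 85'
'6 0 0 0 0 0 85'
end [ 629.6 -135.4    4.3]
```

```bash
python3 -m jog '5 0 0 0 0 0.01 85;11 0 0 0 0 0 85;16 0 0 0 0 0 85;17 0 0 0 0 0 85;10 0 0 0 0 0 85'
python3 -m jog '6 0 0 0 0 0 85;0 0 0 0 0 0 85'
python3 - <<'E'
from h import *
st(); plan(629.9,-135.1,5,-97.7,1)
E
```

```text
t: 12.55
eef_pos: [0.6298, -0.1352, 0.0097]
tool_rot: [0.465, 0.533, 0.465, -0.533]
contact_force: [0.3, 1.4, 0.5]
gripper_width: 0.996
t: 12.75
eef_pos: [0.6301, -0.1357, 0.0049]
tool_rot: [0.465, 0.533, 0.465, -0.533]
contact_force: [-0.2, 0.1, -0.0]
gripper_width: 0.997
t 12.75 p [ 630.1 -135.7    4.9] q [-0.38  0.85  0.73  1.81 -0.77  0.8  -0.95] F [-0.2  0.1 -0. ] w 0.997
[[ 0.001  0.991 -0.135]
 [-0.001 -0.135 -0.991]
 [-1.     0.001  0.   ]]
'-0.2 -0.3 -0.6 -0.01 0 -0.01 85'
end [ 629.9 -135.1    5. ]
```

```bash
python3 -m jog '0 -0.3 -0.6 0 0 0 85;0 0 0 0 0 0 70;0 0 0 0 0 0 64;0 0 0 0 0 0 60;0 0 0 0 0 0 50' 30
python3 -m jog '0 0 0 0 0 0 50;0 0 0 0 0 0 40;0 0 0 0 0 0 40' 40
python3 - <<'E'
from h import *
st()
E
python3 -m jog '-5 0 0 0 0 0 40;-20 0 0 0 0 0 40;-40 0 0 0 0 0 40;-45 0 0 0 0 0 40;-25 0 0 0 0 0 40'
python3 -m jog '-10 0 0 0 0 0 40;0 0 0 0 0 0 40'
python3 - <<'E'
from h import *
st(); plan(468.3,-13.4,147,-69.5,11,op=40)
E
```

```text
t: 13.25
eef_pos: [0.631, -0.1349, 0.0066]
tool_rot: [0.466, 0.533, 0.464, -0.532]
contact_force: [-0.1, 1.3, 3.9]
gripper_width: 0.697
t: 13.55
eef_pos: [0.631, -0.1349, 0.0066]
tool_rot: [0.466, 0.533, 0.464, -0.532]
contact_force: [-0.0, 1.4, 5.6]
gripper_width: 0.695
t 13.55 p [ 631.  -134.9    6.6] q [-0.38  0.84  0.73  1.81 -0.77  0.8  -0.95] F [-0.   1.4  5.6] w 0.695
[[ 0.003  0.991 -0.135]
 [-0.    -0.135 -0.991]
 [-1.     0.003 -0.   ]]
t: 14.05
eef_pos: [0.6311, -0.1364, 0.1457]
tool_rot: [0.467, 0.534, 0.463, -0.532]
contact_force: [0.8, -0.2, -1.4]
gripper_width: 0.701
t: 14.25
eef_pos: [0.6307, -0.1352, 0.1526]
tool_rot: [0.466, 0.534, 0.464, -0.532]
contact_force: [1.2, -0.1, -2.2]
gripper_width: 0.698
t 14.25 p [ 630.7 -135.2  152.6] q [-0.49  0.67  0.9   1.75 -0.61  1.02 -1.07] F [ 1.2 -0.1 -2.2] w 0.698
[[ 0.005  0.991 -0.135]
 [-0.001 -0.135 -0.991]
 [-1.     0.005  0.   ]]
'0 -7 -4 -0.17 0 -0.05 40;1 -13 -7 -0.35 0 0 40;0 -19 -12 -0.53 0 0 40;1 -18 -13 -0.52 0 0 40;0 -18 -14 -0.52 0 0 40'
'1 -16 -15 -0.53 0 0 40;1 -16 -16 -0.52 0 0 40;0 -16 -17 -0.52 0 0 40;1 -14 -18 -0.53 0 0 40;0 -9 -12 -0.35 0 0 40'
'1 -4 -6 -0.17 0 0 40'
end [468.  -13.5 146.6]
```

```bash
python3 -m jog '0 -7 -4 -0.17 0 -0.05 40;1 -13 -7 -0.35 0 0 40;0 -19 -12 -0.53 0 0 40;1 -18 -13 -0.52 0 0 40;0 -18 -14 -0.52 0 0 40'
python3 -m jog '1 -16 -15 -0.53 0 0 40;1 -16 -16 -0.52 0 0 40;0 -16 -17 -0.52 0 0 40;1 -14 -18 -0.53 0 0 40;0 -9 -12 -0.35 0 0 40'
python3 -m jog '1 -4 -6 -0.17 0 0 40;0 0 0 0 0 0 40;0 0 0 0 0 0 40'
python3 - <<'E'
from h import *
st(); plan(468.3,-13.2,108,-69.5,5,op=40)
E
```

```text
t: 14.75
eef_pos: [0.5552, -0.08, 0.1471]
tool_rot: [0.52, 0.476, 0.523, -0.479]
contact_force: [0.8, -0.1, -1.8]
gripper_width: 0.698
t: 15.25
eef_pos: [0.4699, -0.0162, 0.1446]
tool_rot: [0.576, 0.405, 0.58, -0.408]
contact_force: [0.7, 0.5, -1.6]
gripper_width: 0.693
t: 15.55
eef_pos: [0.4677, -0.0135, 0.1451]
tool_rot: [0.58, 0.402, 0.582, -0.404]
contact_force: [-0.7, 0.5, -2.1]
gripper_width: 0.697
t 15.55 p [467.7 -13.5 145.1] q [-0.84  0.36  0.9   2.16 -0.39  0.8  -0.9 ] F [-0.7  0.5 -2.1] w 0.697
[[-0.003  0.937  0.35 ]
 [-0.001  0.35  -0.937]
 [-1.    -0.003 -0.   ]]
'4 0 0 0 0 0.03 40;8 0 0 0 0 0 40;13 0 0 0 0 0 40;8 1 0 0 0 0 40;4 0 0 0 0 0 40'
end [468.6 -13.2 108.1]
```

```bash
python3 -m jog '4 0 0 0 0 0.03 40;8 0 0 0 0 0 40;13 0 0 0 0 0 40;8 0 0 0 0 0 40;4 0 0 0 0 0 40'
python3 -m jog '4 0 0 0 0 0 40;3 0 0 0 0 0 40;0 0 0 0 0 0 40'
python3 - <<'E'
from h import *
st(); plan(468.3,-13.2,97.5,-69.5,1,op=40)
p,d=bot.read_camera("side"); cv2.imwrite("pics/s4.png",cv2.resize(p[150:300,200:400,::-1],None,fx=4,fy=4))
E
```

```text
t: 16.05
eef_pos: [0.4667, -0.0135, 0.107]
tool_rot: [0.58, 0.403, 0.582, -0.403]
contact_force: [0.8, 0.2, -1.5]
gripper_width: 0.7
t: 16.35
eef_pos: [0.4674, -0.0132, 0.1012]
tool_rot: [0.581, 0.403, 0.581, -0.403]
contact_force: [-0.5, 0.4, -2.0]
gripper_width: 0.7
t 16.35 p [467.4 -13.2 101.2] q [-0.76  0.43  0.82  2.19 -0.49  0.7  -0.82] F [-0.5  0.4 -2. ] w 0.7
[[ 0.     0.937  0.35 ]
 [ 0.001  0.35  -0.937]
 [-1.     0.    -0.001]]
'3.7 0.8 0.3 0 -0.01 0 40'
end [468.3 -13.2  97.5]
```

View pics/s4.png

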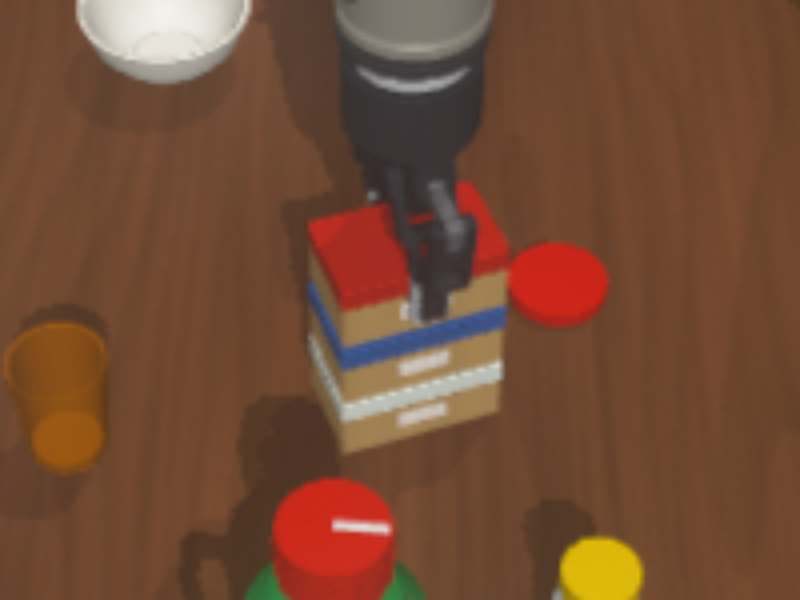

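In the side crop the red carton (410,240) sits aligned over the blue one (425,340). Now the last few millimetres.

```bash
python3 -m jog '2 0.4 0.2 0 0 0 40;1.5 0.4 0 0 0 0 40;0 0 0 0 0 0 40'; python3 -m jog '1 0 0 0 0 0 40;0 0 0 0 0 0 40'
```

```text
t: 16.7
eef_pos: [0.4683, -0.013, 0.0978]
tool_rot: [0.581, 0.403, 0.581, -0.403]
contact_force: [0.1, 0.6, -2.7]
gripper_width: 0.698
t: 16.9
eef_pos: [0.4683, -0.0131, 0.0968]
tool_rot: [0.581, 0.403, 0.581, -0.403]
contact_force: [0.6, -0.7, -2.1]
gripper_width: 0.695
```

```bash
python3 -m jog '0.7 0 0 0 0 0 40;0 0 0 0 0 0 40'; python3 -m jog '0.5 0 0 0 0 0 40;0 0 0 0 0 0 40'
```

```text
t: 17.1
eef_pos: [0.4683, -0.0132, 0.0965]
tool_rot: [0.581, 0.404, 0.581, -0.403]
contact_force: [-2.8, 0.4, 5.2]
gripper_width: 0.698
t: 17.3
eef_pos: [0.4684, -0.0132, 0.0965]
tool_rot: [0.581, 0.404, 0.581, -0.402]
contact_force: [-4.9, 0.7, 12.4]
gripper_width: 0.697
```

```bash
python3 -m jog '-0.8 0 0 0 0 0 40;0 0 0 0 0 0 62;0 0 0 0 0 0 66;0 0 0 0 0 0 75;0 0 0 0 0 0 85'; python3 -m jog '0 0 0 0 0 0 85;-15 0 0 0 0 0 85;-35 0 0 0 0 0 85;-45 0 0 0 0 0 85;-40 0 0 0 0 0 85'
python3 -m jog '-20 0 0 0 0 0 85;0 0 0 0 0 0 85'
python3 - <<'E'
from h import *
st()
for n,s in(("top",(190,222)),("side",(283,284))):
    f=np.load(n+"0.npz");p,d=f['p'],f['d'];C=cloud(n,d)*1000
    v,u=np.mgrid[:420,:560]
    m=(np.hypot(u-s[0],v-s[1])<25)&(C[...,2]>190)&(C[...,2]<199); 
    k=C[m]; print(n,m.sum(),np.median(k,0).round(1),k.min(0).round(1),k.max(0).round(1))
    v,u=np.nonzero(m); q=(cam(n,u,v,.194)[:,:2]*1000).astype(np.float32); (c,r)=cv2.minEnclosingCircle(q); print('circ',np.round(c,1),round(r,1),'mean',q.mean(0).round(1))
    # colour mask filled (incl white pointer)
    b=(blob(masks(p)['red'],s)).astype(np.uint8); b=cv2.morphologyEx(b,cv2.MORPH_CLOSE,np.ones((7,7),np.uint8))
    v,u=np.nonzero(b); q=cam(n,u,v,.194)[:,:2]*1000; print('mask ext',np.percentile(q,[.3,99.7],axis=0).round(1).tolist(),b.sum())
    # pointer
    h=cv2.cvtColor(p,cv2.COLOR_RGB2HSV); w=(h[...,1]<110)&(h[...,2]>150)&(b>0); v,u=np.nonzero(w)
    if w.sum()>4: q=cam(n,u,v,.194)[:,:2]*1000; e=np.linalg.eigh(np.cov(q.T))[1][:,1]; print('pointer',w.sum(),q.mean(0).round(1),q.min(0).round(1),q.max(0).round(1),np.degrees(np.arctan2(e[1],e[0])).round(1))
for n in("top","side"):
    p,d=bot.read_camera(n); np.savez(n+"5.npz",p=p,d=d); cv2.imwrite(f"pics/{n}5.png",cv2.resize(p[130:330,160:400,::-1],None,fx=3,fy=3))
E
```

```text
t: 17.8
eef_pos: [0.4683, -0.0131, 0.0964]
tool_rot: [0.581, 0.403, 0.581, -0.403]
contact_force: [0.1, -0.2, 0.8]
gripper_width: 0.988
t: 18.3
eef_pos: [0.468, -0.0138, 0.2328]
tool_rot: [0.581, 0.403, 0.581, -0.403]
contact_force: [-1.1, 1.2, 0.3]
gripper_width: 0.992
t: 18.5
eef_pos: [0.47, -0.0132, 0.2539]
tool_rot: [0.582, 0.405, 0.58, -0.401]
contact_force: [0.2, 1.0, 0.9]
gripper_width: 0.995
t 18.5 p [470.  -13.2 253.9] q [-1.05  0.15  1.07  2.05 -0.16  1.02 -1.11] F [0.2 1.  0.9] w 0.995
[[ 0.005  0.936  0.351]
 [ 0.004  0.351 -0.936]
 [-1.     0.006 -0.002]]
top 381 [503.2 225.5 193.6] [475.8 198.3 190.1] [528.4 253.8 198.8]
circ [502.5 225.6] 28.0 mean [502.4 225.6]
mask ext [[475.8, 195.8], [528.3, 253.3]] 406
pointer 25 [489.2 228. ] [478.3 225.5] [500.7 230.7] 174.5
side 569 [504.4 229.3 192.8] [478.  199.3 190. ] [531.8 258.3 197.5]
circ [504.5 229.9] 29.1 mean [504.8 229.6]
mask ext [[476.2, 201.8], [531.5, 274.7]] 851
pointer 37 [492.5 227.8] [478.1 224.9] [504.  231.6] 175.5
```

View pics/side5.png

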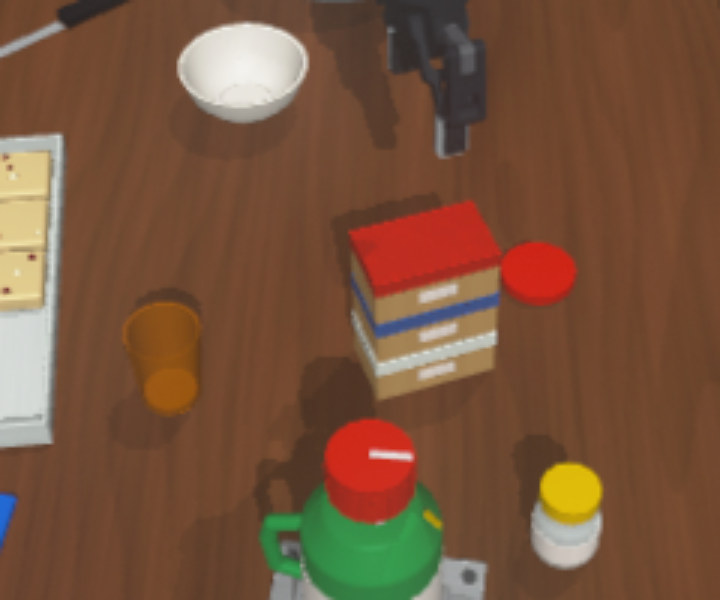

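View pics/top5.png

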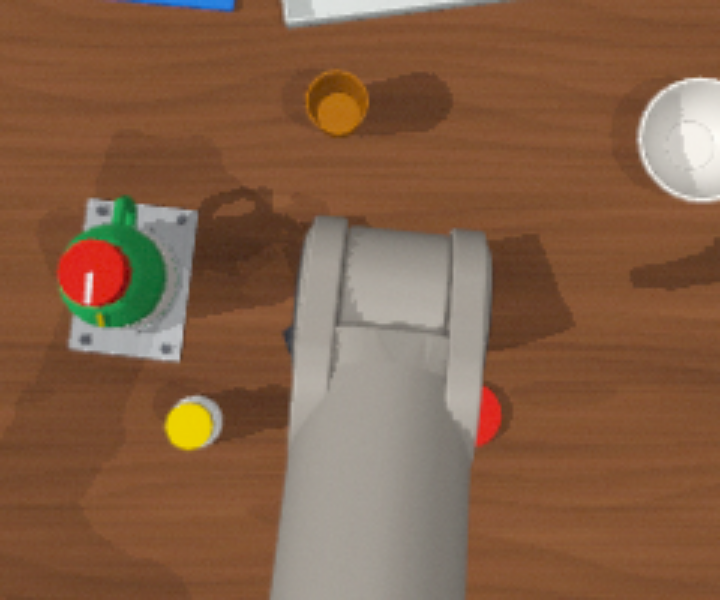

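```bash
python3 - <<'E'
from h import *
f=np.load("side5.npz");p=f['p'];M=masks(p);b=blob(M['red'],(302,212));print(b.sum(),rect("side",b,.135))
v,u=np.nonzero(b);q=cam("side",u,v,.135)[:,:2]*1000
a=np.radians(20.5);e=np.array([[np.cos(a),np.sin(a)],[-np.sin(a),np.cos(a)]]);s=q@e.T
print(np.percentile(s[:,0],[.5,99.5]).round(1),np.percentile(s[:,1],[.5,99.5]).round(1))
for n in("side","top"):
    f=np.load(n+"5.npz");C=cloud(n,f['d'])*1000;g=masks(f['p'])['green']&(np.hypot(C[...,0]-503,C[...,1]-226)<110)
    k=C[g]; rr=np.hypot(k[:,0]-503,k[:,1]-226)
    for r in(35,45,55,65,75,85): 
        i=(rr>r-5)&(rr<r+5); print(n,r,i.sum(),k[i,2].max().round() if i.any() else None)
plan(503.3,226,245,-40,12)
E
```

```text
1465 [443.1  -4.9 168.4 101.4  -3.8 -11.9 444.7   0.9]
[342.3 486.6] [-205.7  -89.5]
side 35 387 142.0
side 45 645 134.0
side 55 52 117.0
side 65 76 115.0
side 75 22 112.0
side 85 0 None
top 35 213 142.0
top 45 221 131.0
top 55 25 118.0
top 65 26 118.0
top 75 3 106.0
top 85 0 None
'0 4 -7 -0.16 -0.02 -0.01 85;1 8 -14 -0.33 0 0 85;0 13 -20 -0.49 0 0 85;1 13 -20 -0.49 0 0 85;0 15 -19 -0.49 0 0 85'
'1 16 -19 -0.49 0 0 85;1 17 -17 -0.49 0 0 85;0 17 -17 -0.5 0 0 85;1 19 -15 -0.49 0 0 85;1 19 -15 -0.49 0 0 85'
'0 13 -9 -0.32 0 0 85;0 7 -5 -0.17 0 0 85'
end [503.  226.4 245.2]
```

```bash
python3 -m jog '0 4 -7 -0.16 -0.02 -0.01 85;1 8 -14 -0.33 0 0 85;0 13 -20 -0.49 0 0 85;1 13 -20 -0.49 0 0 85;0 15 -19 -0.49 0 0 85'
python3 -m jog '1 16 -19 -0.49 0 0 85;1 17 -17 -0.49 0 0 85;0 17 -17 -0.5 0 0 85;1 19 -15 -0.49 0 0 85;1 19 -15 -0.49 0 0 85'
python3 -m jog '0 13 -9 -0.32 0 0 85;0 7 -5 -0.17 0 0 85;0 0 0 0 0 0 85;0 0 0 0 0 0 85'
python3 - <<'E'
from h import *
st(); plan(503.3,226,205,-40,5)
for n in("top","side"):
    p,d=bot.read_camera(n); np.savez(n+"6.npz",p=p,d=d); cv2.imwrite(f"pics/{n}6.png",cv2.resize(p[130:330,160:400,::-1],None,fx=3,fy=3))
    C=cloud(n,d); m=masks(p)['red']&(C[...,2]>.1)&(np.hypot(C[...,0]-.468,C[...,1]+.013)<.08)
    print(n,m.sum(),rect(n,m,.135))
E
```

```text
t: 19.1
eef_pos: [0.4823, 0.0848, 0.2488]
tool_rot: [0.62, 0.339, 0.62, -0.34]
contact_force: [-0.0, 0.3, -1.0]
gripper_width: 0.993
t: 19.6
eef_pos: [0.5007, 0.2038, 0.2451]
tool_rot: [0.659, 0.257, 0.658, -0.258]
contact_force: [0.6, -0.9, -1.3]
gripper_width: 0.993
t: 20.0
eef_pos: [0.5035, 0.2248, 0.2452]
tool_rot: [0.664, 0.242, 0.664, -0.243]
contact_force: [-0.8, 0.3, 0.2]
gripper_width: 0.999
t 20.0 p [503.5 224.8 245.2] q [-1.18  0.33  0.82  1.88 -0.27  1.05 -0.95] F [-0.8  0.3  0.2] w 0.999
[[-0.     0.644  0.765]
 [-0.002  0.765 -0.644]
 [-1.    -0.001  0.001]]
'4 0 0 0 0.01 0.01 85;9 0 0 -0.01 0 0 85;14 1 -1 0 0 0 85;9 0 0 -0.01 0 0 85;4 0 0 0 0 0 85'
end [503.4 226.2 205.2]
top 861 [468.1 -14.4  99.6  59.6  20.4  25.  467.9 -14.1]
side 438 [450.2 -13.3  69.8  60.4 -69.9  86.8 442.3 -11.5]
```

View pics/top6.png

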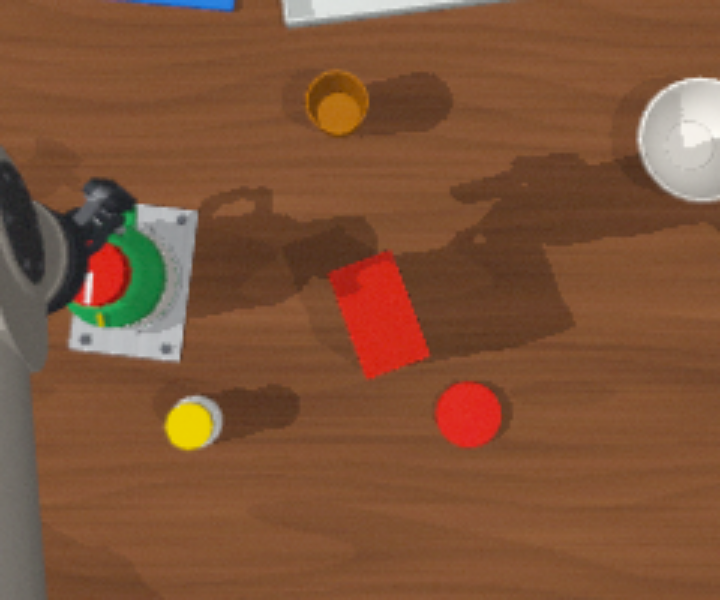

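View pics/side6.png

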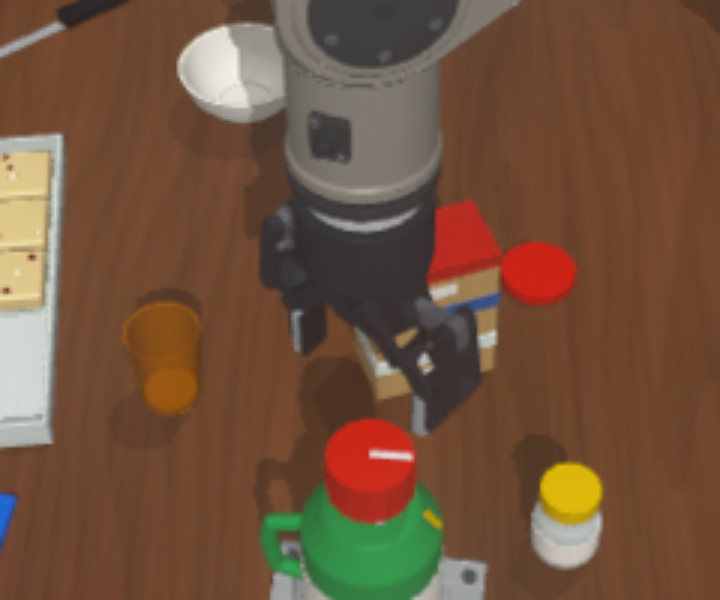

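From the top the red carton (380,315) stands flush, centred (468.1,-14.4) at yaw 20.4, against white (467.5,-13.5) at yaw 20.5. The gripper is over the cap, with fingers at (310,325) and (440,390) in the side crop. I'm lowering it in stages.

```bash
python3 -m jog '4 0 0 0 0.01 0.01 85;9 0 0 0 0 0 85;14 1 -1 0 0 0 85;9 0 0 0 0 0 85;4 0 0 0 0 0 85'
python3 -m jog '0 0 0 0 0 0 85'
python3 - <<'E'
from h import *
st(); plan(503.3,226,153,-40,6)
p,d=bot.read_camera("side"); cv2.imwrite(f"pics/side7.png",cv2.resize(p[180:330,190:390,::-1],None,fx=4,fy=4))
E
```

```text
t: 20.6
eef_pos: [0.5024, 0.227, 0.2035]
tool_rot: [0.664, 0.241, 0.665, -0.243]
contact_force: [0.2, 0.5, -0.3]
gripper_width: 0.995
t: 20.7
eef_pos: [0.5028, 0.227, 0.2042]
tool_rot: [0.664, 0.242, 0.665, -0.243]
contact_force: [-0.4, -0.0, 0.1]
gripper_width: 0.995
t 20.7 p [502.8 227.  204.2] q [-1.15  0.38  0.78  1.92 -0.32  0.97 -0.91] F [-0.4 -0.   0.1] w 0.995
[[-0.001  0.643  0.766]
 [-0.001  0.766 -0.643]
 [-1.    -0.002 -0.   ]]
'4 0 0 0 0 0.02 85;9 0 0 0 0 0 85;13 0 1 0 0 0 85;12 0 0 0 0 0 85;9 0 0 0 0 0 85'
'4 -1 0 -0.01 0 0 85'
end [503.  225.7 153.2]
```

View pics/side7.png

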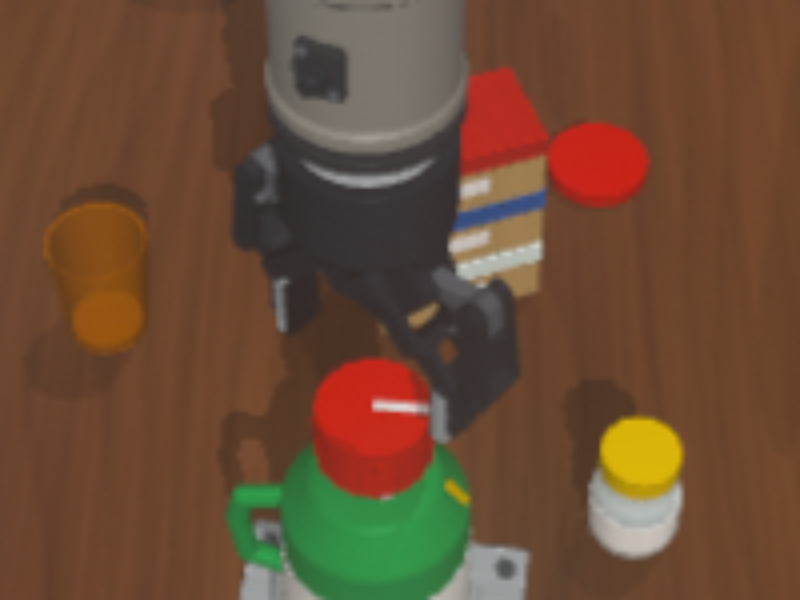

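The fingers straddle the cap, with tips at (440,430) and (285,325) and the cap at (372,405). I'm continuing down.

```bash
python3 -m jog '4 0 0 0 0 0.02 85;9 0 0 0 0 0 85;13 -1 1 0 0 0 85;12 0 0 0 0 0 85;9 0 0 0 0 0 85'
python3 -m jog '4 0 0 0 0 0 85;0 0 0 0 0 0 85'
python3 - <<'E'
from h import *
st(); plan(503.3,226,153,-40,1)
E
```

```text
t: 21.25
eef_pos: [0.5029, 0.2257, 0.1566]
tool_rot: [0.664, 0.242, 0.665, -0.242]
contact_force: [-0.1, 0.2, -0.0]
gripper_width: 0.992
t: 21.45
eef_pos: [0.5032, 0.2257, 0.1534]
tool_rot: [0.664, 0.242, 0.664, -0.242]
contact_force: [-0.1, 0.4, 0.6]
gripper_width: 0.991
t 21.45 p [503.2 225.7 153.4] q [-1.1   0.45  0.74  1.96 -0.39  0.87 -0.86] F [-0.1  0.4  0.6] w 0.991
[[ 0.     0.643  0.766]
 [ 0.001  0.766 -0.643]
 [-1.     0.001 -0.   ]]
'0.4 0.3 -0.1 -0.01 0 -0.01 85'
end [503.3 226.  153. ]
```

```bash
python3 -m jog '0 0 0 0 0 0 70;0 0 0 0 0 0 62;0 0 0 0 0 0 57;0 0 0 0 0 0 50;0 0 0 0 0 0 45' 20
python3 - <<'E'
from h import *
st()
E
```

```text
t: 21.95
eef_pos: [0.5036, 0.2264, 0.1546]
tool_rot: [0.665, 0.243, 0.664, -0.241]
contact_force: [-0.7, 0.3, 4.0]
gripper_width: 0.652
t 21.95 p [503.6 226.4 154.6] q [-1.1   0.45  0.74  1.96 -0.39  0.87 -0.86] F [-0.7  0.3  4. ] w 0.652
[[ 0.002  0.643  0.766]
 [ 0.003  0.766 -0.643]
 [-1.     0.003 -0.   ]]
```

```bash
python3 -m jog '0 0 0 0 0 0 40;0 0 0 0 0 0 40' 70
python3 -m jog '2 0 0 0 0 0 40;2 0 0 0 0 0 40;1 0 0 0 0 0 40;0 0 0 0 0 0 40'
python3 -m jog '1 0 0 0 0 0 40;1 0 0 0 0 0 40;0 0 0 0 0 0 40'
python3 - <<'E'
from h import *
st()
E
```

```text
t: 22.15
eef_pos: [0.5036, 0.2264, 0.1545]
tool_rot: [0.665, 0.243, 0.664, -0.241]
contact_force: [-1.5, 0.8, 4.0]
gripper_width: 0.643
t: 22.55
eef_pos: [0.5036, 0.2264, 0.1496]
tool_rot: [0.665, 0.243, 0.664, -0.241]
contact_force: [-3.5, 1.7, 7.6]
gripper_width: 0.647
t: 22.85
eef_pos: [0.5037, 0.2264, 0.1477]
tool_rot: [0.665, 0.243, 0.664, -0.241]
contact_force: [-3.8, 1.2, 9.7]
gripper_width: 0.641
t 22.85 p [503.7 226.4 147.7] q [-1.1   0.46  0.73  1.97 -0.4   0.86 -0.85] F [-3.8  1.2  9.7] w 0.641
[[ 0.001  0.643  0.766]
 [ 0.003  0.766 -0.643]
 [-1.     0.003 -0.001]]
```

```bash
python3 -m jog '0 0 0 -0.3 0 0 40;0 0 0 -0.5 0 0 40;0 0 0 -0.6 0 0 40;0 0 0 -0.6 0 0 40;0 0 0 0 0 0 40'
python3 - <<'E'
from h import *
o,r=st(); print(np.degrees(np.arctan2(r[1,2],r[0,2])),o['torque'])
p,d=bot.read_camera("side"); cv2.imwrite(f"pics/side8.png",cv2.resize(p[180:330,190:390,::-1],None,fx=4,fy=4))
E
```

```text
t: 23.35
eef_pos: [0.5046, 0.2263, 0.1482]
tool_rot: [0.687, 0.172, 0.685, -0.169]
contact_force: [-0.3, -0.5, 9.0]
gripper_width: 0.64
t 23.35 p [504.6 226.3 148.2] q [-1.06  0.44  0.67  1.97 -0.36  0.85 -0.67] F [-0.3 -0.5  9. ] w 0.64
[[ 0.003  0.468  0.883]
 [ 0.003  0.883 -0.468]
 [-1.     0.004  0.002]]
-27.93254200617682 [0.17320936 0.23547247 0.05088192]
```

View pics/side8.png

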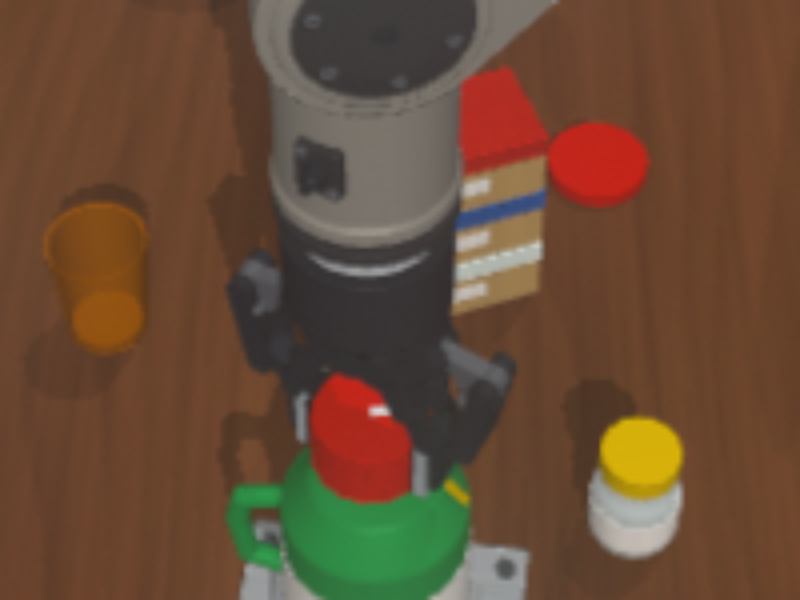

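The fingers hold the cap at (365,440) and have turned 12° with almost no resisting torque. I'm carrying on with the press and twist.

```bash
python3 -m jog '0.5 0 0 -0.5 0 0 40;0 0 0 -0.7 0 0 40;0 0 0 -0.7 0 0 40;0 0 0 -0.7 0 0 40;0 0 0 -0.7 0 0 40'
python3 -m jog '0 0 0 -0.7 0 0 40;0 0 0 -0.7 0 0 40;0 0 0 -0.5 0 0 40;0 0 0 0 0 0 40'
python3 - <<'E'
from h import *
o,r=st(); print(np.degrees(np.arctan2(r[1,2],r[0,2])),o['torque'])
p,d=bot.read_camera("side"); cv2.imwrite(f"pics/side9.png",cv2.resize(p[180:330,190:390,::-1],None,fx=4,fy=4))
p,d=bot.read_camera("top"); cv2.imwrite(f"pics/top9.png",cv2.resize(p[150:300,100:300,::-1],None,fx=4,fy=4))
E
```

```text
t: 23.9
eef_pos: [0.5049, 0.2268, 0.1478]
tool_rot: [0.707, 0.051, 0.704, -0.048]
contact_force: [-0.8, 1.1, 8.8]
gripper_width: 0.642
t: 24.3
eef_pos: [0.5049, 0.2268, 0.1479]
tool_rot: [0.708, -0.019, 0.705, 0.021]
contact_force: [-0.7, 1.1, 9.1]
gripper_width: 0.641
t 24.3 p [504.9 226.8 147.9] q [-0.95  0.41  0.53  1.96 -0.28  0.84 -0.21] F [-0.7  1.1  9.1] w 0.641
[[ 0.004 -0.057  0.998]
 [ 0.004  0.998  0.057]
 [-1.     0.004  0.004]]
3.2604232986386577 [0.31510583 0.17543684 0.01464588]
```

View pics/side9.png

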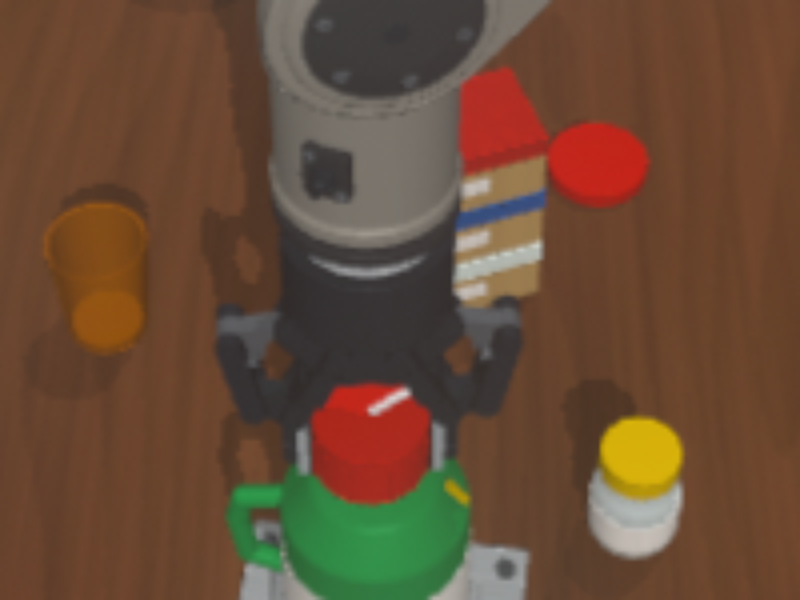

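View pics/top9.png

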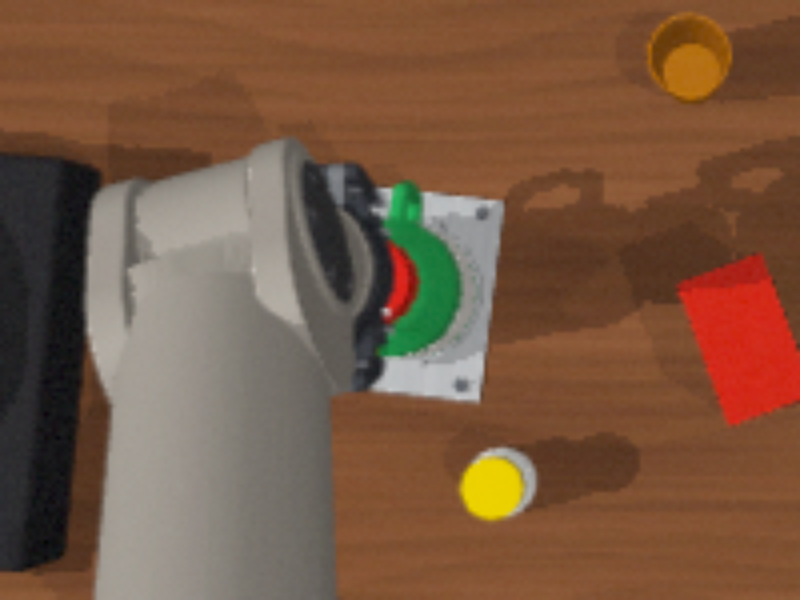

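The pointer at (390,402) in the side crop has turned with the fingers, from level to up-right, so the cap is following without slipping. It's at about 43°, with 32° to go.

```bash
python3 -m jog '0 0 0 -0.5 0 0 40;0 0 0 -0.7 0 0 40;0 0 0 -0.7 0 0 40;0 0 0 -0.7 0 0 40;0 0 0 -0.7 0 0 40'
python3 -m jog '0 0 0 -0.7 0 0 40;0 0 0 -0.7 0 0 40;0 0 0 -0.5 0 0 40;0 0 0 0 0 0 40'
python3 - <<'E'
from h import *
o,r=st(); print(np.degrees(np.arctan2(r[1,2],r[0,2])),o['torque'])
p,d=bot.read_camera("side"); cv2.imwrite(f"pics/side10.png",cv2.resize(p[180:330,190:390,::-1],None,fx=4,fy=4))
h=cv2.cvtColor(p,cv2.COLOR_RGB2HSV); v,u=np.nonzero((h[...,1]<110)&(h[...,2]>150)); i=(abs(u-285)<14)&(abs(v-281)<14); u,v=u[i],v[i]
q=cam("side",u,v,.187)[:,:2]*1000
if len(q)>4: e=np.linalg.eigh(np.cov(q.T))[1][:,1]; print(len(q),q.mean(0).round(1),np.degrees(np.arctan2(e[1],e[0])))
E
```

```text
t: 24.9
eef_pos: [0.5049, 0.2268, 0.1479]
tool_rot: [0.694, -0.141, 0.691, 0.143]
contact_force: [-0.3, 1.8, 9.2]
gripper_width: 0.647
t: 25.3
eef_pos: [0.505, 0.2268, 0.148]
tool_rot: [0.677, -0.209, 0.673, 0.21]
contact_force: [-0.0, 1.7, 8.2]
gripper_width: 0.647
t 25.3 p [505.  226.8 148. ] q [-0.85  0.39  0.4   1.95 -0.21  0.83  0.26] F [-0.   1.7  8.2] w 0.647
[[ 0.004 -0.566  0.825]
 [ 0.004  0.825  0.566]
 [-1.     0.001  0.006]]
34.45486870994513 [ 0.23931054  0.11575287 -0.02021624]
28 [502.1 217.1] 66.17769730379402
```

View pics/side10.png

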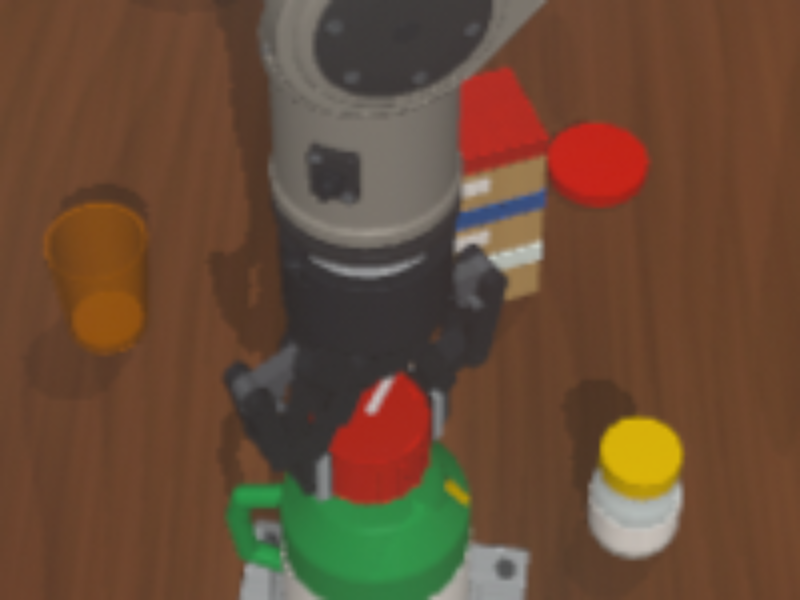

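The pointer (380,395) has turned about 72° by rays and the gripper 74°, both inside 60–90. I'm lifting straight up slowly.

```bash
python3 -m jog '-2 0 0 0 0 0 40;-3 0 0 0 0 0 40;-3 0 0 0 0 0 40;-3 0 0 0 0 0 40;0 0 0 0 0 0 40'
python3 -m jog '-4 0 0 0 0 0 40;-5 0 0 0 0 0 40;0 0 0 0 0 0 40'
```

```text
t: 25.85
eef_pos: [0.5031, 0.2256, 0.1575]
tool_rot: [0.676, -0.209, 0.675, 0.209]
contact_force: [-1.1, -0.3, -0.4]
gripper_width: 0.645
t: 26.15
eef_pos: [0.5038, 0.226, 0.1673]
tool_rot: [0.676, -0.208, 0.675, 0.209]
contact_force: [-0.6, 0.2, -0.8]
gripper_width: 0.64
```

```bash
python3 -m jog '-5 0 0 0 0 0 40;-8 0 0 0 0 0 40;-8 0 0 0 0 0 40;-6 0 0 0 0 0 40;-3 0 0 0 0 0 40'
python3 -m jog '0 0 0 0 0 0 40;0 0 0 0 0 0 40;0 0 0 0 0 0 40'
python3 - <<'E'
from h import *
o,r=st()
p,d=bot.read_camera("side"); cv2.imwrite(f"pics/side11.png",cv2.resize(p[150:350,170:410,::-1],None,fx=3,fy=3))
p,d=bot.read_camera("top"); cv2.imwrite(f"pics/top11.png",p[:,:,::-1])
C=cloud("top",d); M=masks(p); m=M['red']&(C[...,2]>.1)&(np.hypot(C[...,0]-.468,C[...,1]+.013)<.08); print(rect("top",m,.135))
for k,c,s,z in(("lid","red",(316,268),.012),("jar","yellow",(224,271),.07),("tumbler","amber",(272,164),.075),("bowl","white",(394,177),.05)): print(k,rect("top",blob(M[c],s),z))
E
```

```text
t: 26.65
eef_pos: [0.5038, 0.2261, 0.1977]
tool_rot: [0.677, -0.208, 0.674, 0.21]
contact_force: [-0.8, 0.6, -0.5]
gripper_width: 0.648
t: 26.95
eef_pos: [0.5032, 0.2258, 0.1964]
tool_rot: [0.676, -0.209, 0.675, 0.209]
contact_force: [-0.0, -0.1, -1.5]
gripper_width: 0.643
t 26.95 p [503.2 225.8 196.4] q [-0.88  0.33  0.42  1.91 -0.17  0.93  0.23] F [-0.  -0.1 -1.5] w 0.643
[[ 0.001 -0.565  0.825]
 [ 0.001  0.825  0.565]
 [-1.     0.001  0.001]]
[468.1 -14.4  99.5  59.6  20.4  25.6 467.7 -14.3]
lid [ 372.  -102.2   61.2   60.8   89.8   50.5  371.3 -102.7]
jar [365.1 160.7  41.7  41.3 -89.5 -60.1 364.9 160.9]
tumbler [666.2  23.1  60.   58.1  45.4   3.9 666.1  23.9]
bowl [ 635.3 -323.7  117.4  115.5   90.   -34.5  638.8 -318.7]
```

View pics/side11.png

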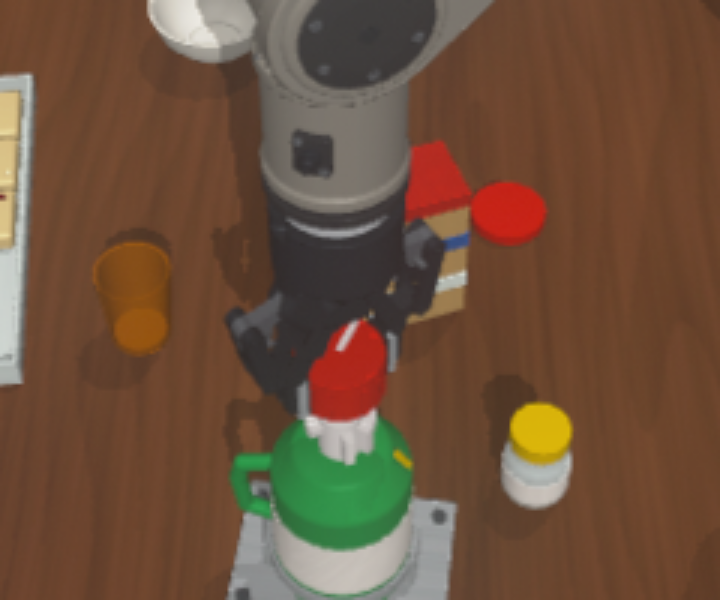

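View pics/top11.png

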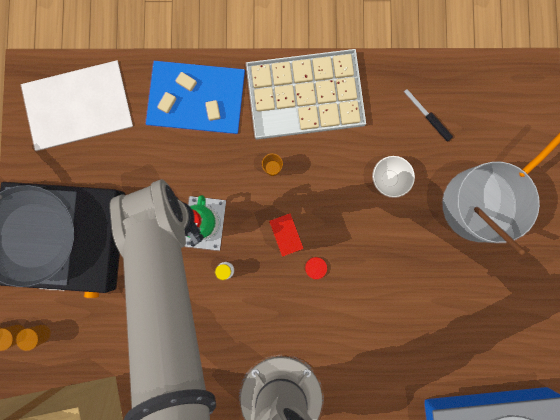

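The cap is off at (347,370), with the white neck showing below it at (340,430). I'll check the gap to the neck and whether the cap is level.

```bash
python3 - <<'E'
from h import *
p,d=bot.read_camera("side"); C=cloud("side",d)*1000; M=masks(p)
v,u=np.mgrid[:420,:560]
near=(np.hypot(C[...,0]-504,C[...,1]-226)<40)
w=near&(C[...,2]>130)&(v>270)&(v<310)&(cv2.cvtColor(p,cv2.COLOR_RGB2HSV)[...,1]<60)
print('neck z',np.percentile(C[w][:,2],[5,50,95,99]).round(), w.sum())
r=near&M['red']&(C[...,2]>150); k=C[r]; print('cap z',np.percentile(k[:,2],[1,50,99]).round(),k.mean(0).round())
t=k[k[:,2]>np.percentile(k[:,2],99)-5]
A=np.c_[t[:,:2]-t[:,:2].mean(0),np.ones(len(t))]; print('top plane',len(t),np.linalg.lstsq(A,t[:,2],rcond=None)[0].round(3))
E
```

```text
neck z [147. 172. 251. 256.] 391
cap z [204. 233. 237.] [498. 238. 228.]
top plane 332 [9.00000e-03 7.00000e-03 2.34198e+02]
```

```bash
python3 -m jog '-3 0 0 0 0 0 40;-4 0 0 0 0 0 40;-3 0 0 0 0 0 40;0 0 0 0 0 0 40;0 0 0 0 0 0 40'
python3 -m jog '0 0 0 0 0 0 40;0 0 0 0 0 0 40'
python3 - <<'E'
from h import *
st()
print(bot.hand_in())
E
```

```text
t: 27.6
eef_pos: [0.5035, 0.226, 0.2069]
tool_rot: [0.676, -0.208, 0.675, 0.209]
contact_force: [0.6, -0.4, -0.1]
gripper_width: 0.646
t: 27.8
eef_pos: [0.5033, 0.2259, 0.2066]
tool_rot: [0.676, -0.208, 0.675, 0.209]
contact_force: [-0.4, -0.3, -0.7]
gripper_width: 0.642
t 27.8 p [503.3 225.9 206.6] q [-0.88  0.31  0.43  1.9  -0.16  0.95  0.22] F [-0.4 -0.3 -0.7] w 0.642
[[ 0.001 -0.565  0.825]
 [ 0.002  0.825  0.565]
 [-1.     0.001  0.002]]
the job is handed in; nothing more can be done
None
```

The cartons are stacked white, blue, red, and the jug's cap is off, held level about 52 mm above where it sat when closed. I handed the job in at 27.8 s of the 64 s allowed; no verdict is reported.

**Stack:** From the top camera the red carton is centred within about 1.1 mm of the white one, with 0.1° of yaw difference. The blue carton was only checked from the side, because the arm hid the stack from above at that point. That side reading agreed with the white carton within about 1.2 mm and 0.3°.

**Cap:** I pressed it about 7 mm (9–10 N at the wrist) and twisted it counterclockwise. The gripper turned 74° and the cap's pointer about 72°, so it may have slipped slightly, but both are inside 60–90°. It came free with only its own weight on the wrist. Its top measured within about 0.7° of level 10 mm before the final height; after that I checked only the tool pose (also level), not the camera.

**Other things:** The glass, jar, loose lid and bowl rims measured within 1 mm of their starting places. The top of the jug's neck was hidden under the cap, so I estimated the gap to it rather than measuring it, at least about 2 cm.

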